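Fetch the pearl box from behind the bottles

TASK

The guest's pearl needs its navy-blue presentation box, which is hemmed in by three tall bottles at the back of the wooden caddy: stand all three bottles on the light-blue canteen tray, take the box out and set it, lid up, centred on the pale round emblem in the middle of the red valet tray. Once it is there, put each bottle back upright on the very spot in the caddy where it stood at the start. Set things down rather than dropping them, do not knock anything over, and leave the two low jars in the caddy and the opened oyster on the blue tray where they are.

Things in the scene. Friction and masses are not known exactly. Their poses are not given: they have to be found in the camera images.
- caddy: Low open brown plywood caddy, fixed, 155 (x) x 216 (y) mm, walls 8 mm. Origin: centre of its underside; z up; x points from the front wall (top 26 mm above table) to the back wall (45 mm, sides too). Floor 8 mm above the table, with cork insets. Bottles stand at caddy (x, y) mm (31.5, 64), (31.5, -64), (-28.5, 0) in any order, low jars in the front corners, the box at (31.5, 0) hemmed in by the bottles.
- blue_tray: Light-blue canteen tray, fixed, 300 mm along its x by 220 mm along its y. Origin: centre of its underside, on the table; z up. Flat floor 5 mm above the table, about 276 x 196 mm; rim top 17 mm above the table. The opened oyster lies near its -x end, within x = -140 to -40 mm; the rest is free for the bottles.
- red_tray: Square red leather valet tray with a grey outside, fixed, 190 x 190 mm. Origin: centre of its underside, on the table; z up. Floor 4 mm above the table, walls 4 mm thick, 30 mm high. A pale round emblem 68 mm across is set in the middle of its floor, centred on the origin.
- amber_bottle: Amber-brown glass bottle with a black screw cap, closed, about 260 g. Round, 56 mm across and straight-sided up to 88 mm, then a short shoulder and the cap (36 mm across); 115 mm tall. Origin: centre of its underside; z up along its axis.
- white_bottle: White plastic bottle with a blue screw cap, closed, about 200 g. Round, 54 mm across and straight-sided up to 88 mm, then a short shoulder and the cap (38 mm across); 112 mm tall. Origin: centre of its underside; z up along its axis.
- green_bottle: Green bottle with a yellow screw cap, closed, about 240 g. Round, 58 mm across and straight-sided up to 88 mm, then a short shoulder and the cap (36 mm across); 115 mm tall. Origin: centre of its underside; z up along its axis.
- pearl_box: Navy-blue presentation box with a gilt seam and a small gilt ring on the lid, shut (the lid does not open), 52 x 52 x 40 mm, about 90 g, at the back of the caddy. Its sides are parallel to the caddy's within 3 degrees. Origin: centre of its underside; z up, through the lid.
- brass_jar: Low clear sample jar with a brass lid, 40 mm across, 38 mm tall, standing in a front corner of the caddy; to be left alone. Origin: centre of its underside.
- black_jar: Low clear sample jar with a black lid, 40 mm across, 38 mm tall, standing in the other front corner of the caddy; to be left alone. Origin: centre of its underside.
- oyster: Opened grey-brown half oyster shell with a pearly inside, about 90 x 75 x 20 mm, lying on the blue tray; to be left alone. Origin: its underside, near the middle.
Things that resemble listed ones, but are neither listed nor needed, are in the scene too. Leave any pink, purple or turquoise look-alike of the pearl_box alone.

How it is judged (in metres and radians):
On the way, in this order (a step that is already met when the one before it is completed fails the run):
1. all three bottles stand upright on the blue tray while the box is still in the caddy (x of amber_bottle in the frame of blue_tray between -0.125 and 0.125 m and y of amber_bottle in the frame of blue_tray between -0.085 and 0.085 m and z of each of amber_bottle, white_bottle, green_bottle in the frame of blue_tray below 0.011 m and angle between each of amber_bottle, white_bottle, green_bottle's own z axis and vertical below 0.12 rad and linear speed of each of amber_bottle, white_bottle, green_bottle below 0.03 m/s and x of white_bottle in the frame of blue_tray between -0.125 and 0.125 m and y of white_bottle in the frame of blue_tray between -0.085 and 0.085 m and x of green_bottle in the frame of blue_tray between -0.125 and 0.125 m and y of green_bottle in the frame of blue_tray between -0.085 and 0.085 m and distance of pearl_box from where it was at the start of the episode below 0.03 m), for 0.2 s.
2. the box stands lid up on the emblem of the red tray, within 15 mm of its centre, all three bottles still on the blue tray (horizontal distance between pearl_box and red_tray below 0.015 m and z of pearl_box in the frame of red_tray below 0.01 m and angle between each of pearl_box, amber_bottle, white_bottle, green_bottle's own z axis and vertical below 0.12 rad and linear speed of each of pearl_box, amber_bottle, white_bottle, green_bottle below 0.03 m/s and x of amber_bottle in the frame of blue_tray between -0.125 and 0.125 m and y of amber_bottle in the frame of blue_tray between -0.085 and 0.085 m and z of each of amber_bottle, white_bottle, green_bottle in the frame of blue_tray below 0.011 m and x of white_bottle in the frame of blue_tray between -0.125 and 0.125 m and y of white_bottle in the frame of blue_tray between -0.085 and 0.085 m and x of green_bottle in the frame of blue_tray between -0.125 and 0.125 m and y of green_bottle in the frame of blue_tray between -0.085 and 0.085 m), for 0.2 s.
At the end, for the whole second after the job is handed in: Each bottle stands upright (within 7 degrees) in the caddy within 15 mm of where it stood at the start; the pearl box stands lid up on the red tray's floor, its centre within 15 mm of the tray's; all is released and at rest (distance of each of amber_bottle, white_bottle, green_bottle from where it was at the start of the episode below 0.015 m and angle between each of amber_bottle, white_bottle, green_bottle, pearl_box's own z axis and vertical below 0.12 rad and linear speed of each of amber_bottle, white_bottle, green_bottle, pearl_box below 0.03 m/s and horizontal distance between pearl_box and red_tray below 0.015 m and z of pearl_box in the frame of red_tray below 0.01 m and angular speed of each of amber_bottle, white_bottle, green_bottle, pearl_box below 0.3 rad/s); the robot touches nothing.
It fails at once if a low jar or the oyster is moved by more than 20 mm (distance of any of brass_jar, black_jar, oyster from where it was at the start of the episode above 0.02 m).
It fails at once if a bottle or the box is dropped (moves at over 0.6 m/s, a fall of about 20 mm, with no finger on it) ((linear speed of amber_bottle above 0.6 m/s and contact force between the fingers and amber_bottle below 0.1 N) or (linear speed of white_bottle above 0.6 m/s and contact force between the fingers and white_bottle below 0.1 N) or (linear speed of green_bottle above 0.6 m/s and contact force between the fingers and green_bottle below 0.1 N) or (linear speed of pearl_box above 0.6 m/s and contact force between the fingers and pearl_box below 0.1 N)).
It fails at once if a bottle, the box or a jar is knocked over (tilted by more than 40 degrees) (angle between any of amber_bottle, white_bottle, green_bottle, pearl_box, brass_jar, black_jar's own z axis and vertical above 0.7 rad).
It also fails if it takes over 141 s, if anything falls off the work surface, if the arm or the gripper's body presses on something with over 40 N, if the wrist force passes 120 N, or if a joint passes its speed limit or range.

ROBOT

A 6-joint arm with a two-finger parallel gripper is mounted at the origin on the work surface. World frame = base frame: x ahead of the robot, y to its left, z up, the work surface at z = 0. Lengths are in m, angles in degrees, forces in N, time in s.
With the tool pointing down it reaches from about 0.3 to 0.75 m from the base axis. Payload 8.5 kg.
Tool frame: the origin (TCP) lies at the very end of the fingers, on their centre line; the grasp point (between the pads) lies 19 mm behind it; z points along the fingers, y is the line along which they close (so a half turn about z gives the same grasp; the last joint's range is limited). The gripper opens to 88 mm and grips with 3 to 60 N. Pads are 18 mm wide; open, the fingers measure 123 mm over their backs; the gripper's body (75 mm by 187 mm) begins 45 mm behind the grasp point.
Start: joints at [62.321, 21.807, 74.336, -0, 83.858, -12.336], TCP at [0.146, 0.53, 0.239] pointing down, gripper open.
Joint ranges: [-178.18, 178.18], [-50.72, 133.34], [12.68, 142.11], [-81.47, 261.47], [9.98, 163.14], [-165.26, 165.26]. Speed limits (degrees/s): [136.94, 136.94, 180, 180, 180, 180].

INTERFACE

Orientations are given as [roll, pitch, yaw] about the fixed x, y, z axes, in that order (R = Rz(yaw) Ry(pitch) Rx(roll)).
In Python, from plant import env gives the robot as it stands.
- The arm moves only by the tool play_rows, never from a script. Its argument "moves" is a list of rows, each an object of numbers: "dx", "dy", "dz": the shift along the tool's x, y, z as a fraction of full scale; "roll": the turn about the tool's z as a fraction of full scale; "gripper": the closure, from 0 (fully open) to 1 (shut). In form: [{"dx": .., "dy": .., "dz": .., "roll": .., "gripper": ..}, ...]. A call has exactly 10 rows; each row shifts and turns the commanded pose from where the row before left it, along the tool's axes as they then stand; what a row does not reach is not made up. Full scale, the value 1, is 0.08 m for a shift and 2 rad for a turn. A row lasts 1/10 s, in which the tool goes at most 50 mm and 8.59 degrees, less where a joint would pass 70% of its speed; a pose out of reach is approached as far as the arm can. A call with a number of a shift or a turn outside -1 to 1 is refused whole. A call with a gripper value outside its range is refused whole. The fingers move at their own pace and stop on an object; "squeeze" is the grip in N (left out, the last holds). Time passes only in rows, so rows that do not move let the fingers close, or fill a call up. It gives the time, the measured TCP pose, the force, the opening and the grip force at its end, in the units of the state.
- env.read_state(): the state, without advancing time (a new reading comes with each control period).
- env.snapshot(name): name is "scene" or "top"; returns the picture (420x560x3 uint8, blue, green, red); there is no depth.
- env.get_calibration(name): a dict with "mtx" (3x3 intrinsics, pixels), "xyz" and "orientation" of the camera in the world. Camera axes: x right, y down, z forward; pixel columns grow to the right and rows downward; lengths in m; the calibration is good to about 2 mm. A picture is of the moment at which its call begins. get_calibration takes no time and is no camera call.
- env.finish_job(): hands the job in; it is judged then, once.
Trained networks look in the newest picture that a camera, given by its name, has taken for a name from the list of things; names that differ only in an ending like _2 or _b are one class to them, and where a whole thing is asked for, a point or a joint stands for the part that bears it (a point fixed in the world has none). Each returns a list of dicts, best first, with "score" (0 to 1); they miss things now and then, are a little off and sometimes report something else, mostly with a low value. They report only what shows in the picture. A call takes as long as a camera call. They do not tell look-alikes from the thing itself.
- env.search_frame(target, camera): "rect" ([left, top, right, bottom] as shares, 0 to 1, of the picture: columns of its width, rows of its height, round what is visible of it).
- env.outline_of(target, camera): "pixels" (420x560 bool, what is visible of it) and "rect" ([left, top, right, bottom] as shares, 0 to 1, of the picture: columns of its width, rows of its height, round what is visible of it).
The state is a dict: "time": time; "joint_positions": joint angles; "qd": joint speeds; "effort": joint torques, N m; "eef_pos": TCP position; "eef_rot": TCP orientation; "contact_force": force on the tool from outside, world axes, zero at the start; "ft_torque": the same for the moment, N m; "width": finger opening in m; "gripper_force": force on a finger pad.
Only numpy, scipy, OpenCV 4.12 (cv2) and the standard library are available. Lean on these libraries where they do the work, as an engineer would, in place of code of your own. Each camera call takes 0.05 s, during which the arm holds its last target. There are 200 camera calls.

## Working session

There is one attempt and no reset: what is moved stays moved. The work goes in short steps, Python scripts to look and compute and a tool call to move; the robot and the scene stay as the last step left them, time stands still between calls to the robot, and variables do not carry over. Pictures are saved under pics/ and viewed, at most 14 in all, crops included, and the job is handed in when it is done.

Besides the shell and the picture viewer there is one more tool, called after "Call:" as name(argument=value, ...), one argument or row to a line, values as JSON. play_rows: Moves the arm, as the interface text tells. Its arguments: {"type":"object","properties":{"moves":{"type":"array","items":{"type":"object","properties":{"dx":{"type":"number","minimum":-1,"maximum":1},"dy":{"type":"number","minimum":-1,"maximum":1},"dz":{"type":"number","minimum":-1,"maximum":1},"roll":{"type":"number","minimum":-1,"maximum":1},"gripper":{"type":"number"}}}},"squeeze":{"type":"number"}},"required":["moves"]}

```bash
mkdir -p pics; ls; python3 - <<'E'
from plant import env
import cv2,numpy as np
for n in("scene","top"):
    im=env.snapshot(n); cv2.imwrite(f"pics/{n}0.png",im)
    c=env.get_calibration(n); print(n,c)
s=env.read_state(); print(s)
E
```

```text
pics
scene {'mtx': array([[478.08182651,   0.        , 279.16445327],
       [  0.        , 478.08182651, 213.88057998],
       [  0.        ,   0.        ,   1.        ]]), 'xyz': array([0.82655918, 0.60516325, 1.33254365]), 'orientation': array([-149.5843405 ,    0.80963542,  151.69749781])}
top {'mtx': array([[408.00484017,   0.        , 282.04793716],
       [  0.        , 408.00484017, 212.77193108],
       [  0.        ,   0.        ,   1.        ]]), 'xyz': array([ 0.30858438, -0.06392425,  1.06701291]), 'orientation': array([-171.27272878,    0.88409641,  -89.35418465])}
{'time': 0.1, 'joint_positions': array([ 6.23202353e+01,  2.18380652e+01,  7.43776102e+01,  1.78991834e-03,
        8.38583447e+01, -1.23343966e+01]), 'qd': array([-0.08331822, -0.12763503, -0.07125149,  0.09587592, -0.08003133,
        0.09435917]), 'effort': array([ 3.32757103e-03, -4.38642991e+01, -2.24912810e+01,  7.14413845e-02,
        3.41681193e-02, -9.41543249e-05]), 'eef_pos': array([0.1454182 , 0.53017963, 0.23820723]), 'eef_rot': array([-1.79928069e+02, -1.75502551e-02,  1.64654428e+02]), 'contact_force': array([-0.43289804, -0.59820226,  0.19100986]), 'ft_torque': array([ 0.03970375, -0.02344514,  0.01592284]), 'gripper_force': 0.0, 'width': 0.08834361542021102}
```

View pics/scene0.png

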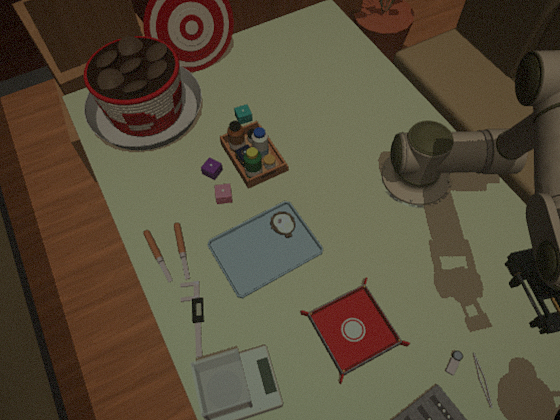

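View pics/top0.png

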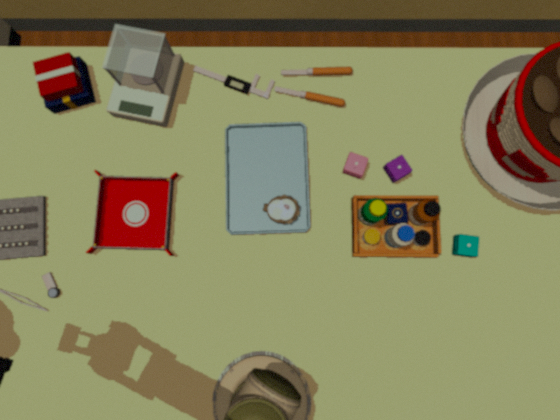

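Top view: the caddy is at about (396,226), with green (374,211), amber (428,212), white (402,236) and the navy box (397,214). The blue tray is at (267,179) with the oyster at its near end, and the red tray's emblem is at (135,213).
Could be taken for the box: pink (355,165), purple (398,168), turquoise (466,245) and the gift box (65,82). I choose the navy one at (397,214), between the bottles.

```bash
cat > h.py <<'E'
import numpy as np,cv2
from plant import env
from scipy.spatial.transform import Rotation as R
from scipy.optimize import minimize,least_squares
C={n:env.get_calibration(n) for n in("scene","top")}
def proj(n,P):
    c=C[n];q=(np.atleast_2d(P)-c["xyz"])@R.from_euler("xyz",c["orientation"],degrees=True).as_matrix()
    q=q@c["mtx"].T; return q[:,:2]/q[:,2:]
def ray(n,uv,z):
    c=C[n];d=R.from_euler("xyz",c["orientation"],degrees=True).as_matrix()@np.linalg.inv(c["mtx"])@[uv[0],uv[1],1]
    return c["xyz"]+d*(z-c["xyz"][2])/d[2]
def W(p,P):
    c,s=np.cos(p[2]),np.sin(p[2]);P=np.atleast_2d(P)
    return np.c_[P[:,:2]@np.array([[c,s],[-s,c]])+p[:2],P[:,2]]
def fitbox(masks,P,p0):
    def f(p):
        v=0
        for n,m in masks.items():
            h=cv2.convexHull((proj(n,W(p,P))*16).astype(np.float32))
            r=np.zeros(m.shape,np.uint8);cv2.fillConvexPoly(r,np.round(h).astype(int),255,cv2.LINE_AA,4)
            v+=np.abs(r/255.-m).sum()/m.sum()
        return v
    best=minimize(f,p0,method="Nelder-Mead",options=dict(initial_simplex=np.array(p0)+np.array([[0,0,0],[.02,0,0],[0,.02,0],[0,0,.1]]),xatol=1e-4,fatol=1e-5))
    return best.x,best.fun
def box(a,b,z0,z1): return np.array([[i*a/2,j*b/2,z] for i in(-1,1) for j in(-1,1) for z in(z0,z1)])
E
python3 - <<'E'
from h import *
im={n:env.snapshot(n) for n in C}
print(ray("top",(267,179),0),ray("top",(135,213),0),ray("top",(396,226),0))
for t,P in(("blue_tray",box(.3,.22,0,.017)),("red_tray",box(.19,.19,0,.03))):
    ms={}
    for n in C:
        o=env.outline_of(t,n)
        print(t,n,[(round(x["score"],2),np.round(x["rect"],3)) for x in o])
        if o:
            m=o[0]["pixels"].astype(np.uint8);c=cv2.findContours(m,0,2)[0];cv2.drawContours(m,c,-1,1,-1)
            ms[n]=cv2.morphologyEx(m,cv2.MORPH_OPEN,np.ones((15,15))).astype(float)
    uv=(267,179) if t[0]=="b" else (135,213); p0=[*ray("top",uv,.0)[:2],0.]
    for k in [("top",),("scene",),("top","scene")]:
        if all(n in ms for n in k): r=fitbox({n:ms[n] for n in k},P,p0);print(t,k,np.round(r[0],4),round(r[1],3))
for t in("amber_bottle","white_bottle","green_bottle","pearl_box","brass_jar","black_jar"):
    for n in C:
        o=env.search_frame(t,n);print(t,n,[(round(x["score"],2),np.round(np.array(x["rect"])*[560,420,560,420],1)) for x in o][:3])
a=cv2.resize(im["top"][180:270,335:455],None,fx=6,fy=6,interpolation=2)
cv2.imwrite("pics/c1.png",a)
a=cv2.resize(im["scene"][110:200,210:300],None,fx=6,fy=6,interpolation=2);cv2.imwrite("pics/c2.png",a)
E
```

```text
[ 0.56346777 -0.00422199  0.        ] [0.46810573 0.34569046 0.        ] [ 0.43978003 -0.34477745  0.        ]
blue_tray scene [(0.74, array([0.372, 0.478, 0.578, 0.7  ]))]
blue_tray top [(0.58, array([0.403, 0.286, 0.553, 0.554]))]
blue_tray ('top',) [ 0.5695 -0.0049  0.0462] 0.049
blue_tray ('scene',) [ 0.5673 -0.0089  0.0353] 0.079
blue_tray ('top', 'scene') [ 0.5674 -0.006   0.0358] 0.131
red_tray scene [(0.89, array([0.539, 0.662, 0.732, 0.911]))]
red_tray top [(0.98, array([0.157, 0.404, 0.326, 0.613])), (0.66, array([0.624, 0.463, 0.789, 0.611]))]
red_tray ('top',) [ 0.4672  0.3413 -0.0099] 0.043
red_tray ('scene',) [ 0.4695  0.3405 -0.0154] 0.068
red_tray ('top', 'scene') [ 0.4686  0.3406 -0.016 ] 0.115
amber_bottle scene [(0.71, array([230.6, 120.8, 247.1, 153.9]))]
amber_bottle top [(0.84, array([407.1, 196.2, 444. , 227.5]))]
white_bottle scene [(0.92, array([255. , 128.3, 271.7, 157.3]))]
white_bottle top [(0.93, array([386.8, 222.8, 413. , 249.9]))]
green_bottle scene [(0.97, array([245. , 148.2, 263.7, 175.8]))]
green_bottle top [(0.94, array([355.8, 194.9, 389.5, 224. ]))]
pearl_box scene [(0.79, array([198. , 157.8, 222.8, 180.2])), (0.72, array([212.9, 182. , 234.8, 205.3])), (0.62, array([235.3, 145.7, 245.9, 166.4]))]
pearl_box top [(0.97, array([452.9, 228.5, 479.3, 257.2])), (0.8, array([344.2, 154.8, 366. , 178.6])), (0.73, array([386.3, 154.4, 416.2, 181.6]))]
brass_jar scene [(0.59, array([235.6, 143.6, 245.6, 168.4])), (0.42, array([264.1, 155. , 275.1, 170.3]))]
brass_jar top [(0.38, array([263.8, 193.7, 302.3, 223.2]))]
black_jar scene [(0.42, array([247.4, 128.7, 254.5, 140.8]))]
black_jar top [(0.59, array([412.7, 229.7, 428.2, 247.1]))]
```

View pics/c1.png

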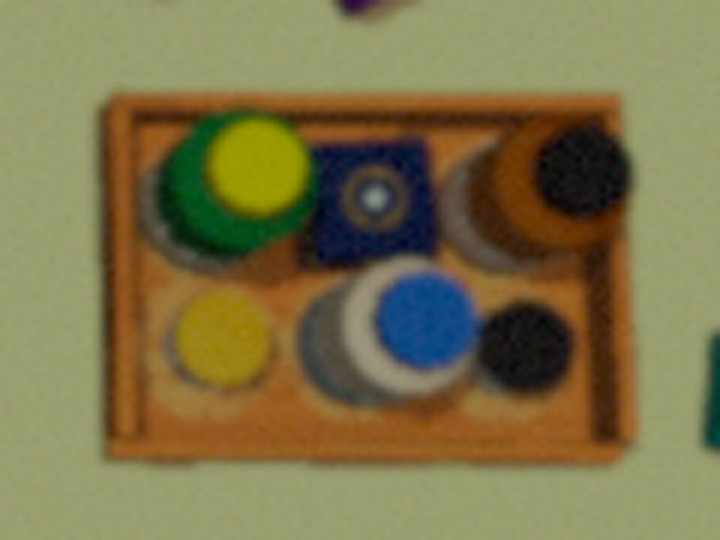

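View pics/c2.png

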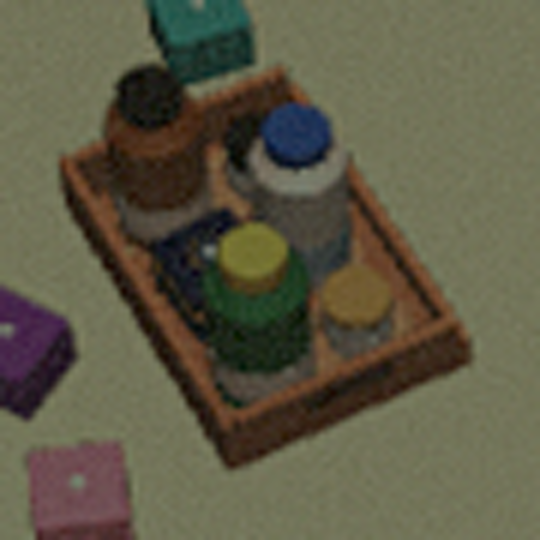

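Crops confirm that the navy box with the gilt ring (top px 397,213) stands between the green (378,208), amber (432,208) and white (406,233) caps. Next I fit the caddy pose from the cap centres.

```bash
python3 - <<'E'
from h import *
M=np.array([[.0315,.064,.123],[-.0285,0,.12],[.0315,-.064,.123]])
J={"top":np.array([[258,167],[427,319],[583,171]]),"scene":np.array([[253,251],[297,134],[149,97]])}
off={"top":(335,180),"scene":(210,110)}
px={n:(J[n]+.5)/6-.5+off[n] for n in J}
for ks in(("top",),("scene",),("top","scene")):
    r=least_squares(lambda p:np.concatenate([(proj(n,W(p,M))-px[n]).ravel() for n in ks]),[.44,-.345,0])
    print(ks,np.round(r.x,4),np.round(r.fun,1))
    print(np.round(W(r.x,M),4).tolist())
for n,uv,z in(("top",(374,198),.048),("scene",(212,250),.048),("top",(221,338),.046),("scene",(357,296),.046),("top",(525,347),.046)):
    q=(np.array(uv)+.5)/6-.5+off[n];print(n,uv,np.round(ray(n,q,z),4))
# emblem
for n,(u,v) in(("top",(135,213)),("scene",(353,330))):
    im=env.snapshot(n)[v-18:v+18,u-18:u+18].astype(int);m=(im[...,1]>90)
    ys,xs=np.nonzero(m);c=(xs.mean()+u-18,ys.mean()+v-18);print(n,c,len(xs),np.round(ray(n,c,.004),4))
E
```

```text
('top',) [ 0.4368 -0.3343  0.0031] [-0.3 -0.1 -0.3  0.5  0.6 -0.4]
[[0.4681, -0.2702, 0.123], [0.4083, -0.3344, 0.12], [0.4685, -0.3982, 0.123]]
('scene',) [ 0.4421 -0.335   0.0137] [ 0.2  0.6  0.2 -0.1 -0.4 -0.6]
[[0.4727, -0.2706, 0.123], [0.4136, -0.3354, 0.12], [0.4745, -0.3986, 0.123]]
('top', 'scene') [ 0.4386 -0.3347  0.0059] [-0.2 -0.7 -0.1 -0.3  0.7 -1.2  1.   0.3  1.2 -0.4  0.7 -1. ]
[[0.4697, -0.2705, 0.123], [0.4101, -0.3349, 0.12], [0.4705, -0.3985, 0.123]]
top (374, 198) [ 0.4679 -0.3355  0.048 ]
scene (212, 250) [ 0.4701 -0.3393  0.048 ]
top (221, 338) [ 0.4086 -0.2707  0.046 ]
scene (357, 296) [ 0.4128 -0.2726  0.046 ]
top (525, 347) [ 0.406  -0.3966  0.046 ]
top (np.float64(135.2380073800738), np.float64(213.29151291512915)) 542 [0.4667 0.3435 0.004 ]
scene (np.float64(352.8948863636364), np.float64(329.26704545454544)) 352 [0.4699 0.3413 0.004 ]
```

Call:
play_rows(
  moves=[
    {"roll": -0.067, "gripper": 0},
    {"roll": -0.067, "gripper": 0},
    {"dx": -0.4, "dy": -0.4, "gripper": 0},
    {"dx": -0.4, "dy": -0.4, "gripper": 0},
    {"dx": -0.4, "dy": -0.4, "gripper": 0},
    {"dx": -0.4, "dy": -0.4, "gripper": 0},
    {"dx": -0.4, "dy": -0.4, "gripper": 0},
    {"dx": -0.4, "dy": -0.4, "gripper": 0},
    {"dx": -0.4, "dy": -0.4, "gripper": 0},
    {"dx": -0.4, "dy": -0.4, "gripper": 0},
  ],
  squeeze=20,
)

```text
schema error: expected keys dx, dy, dz, roll, gripper
```

Call:
play_rows(
  moves=[
    {"dx": -0.08, "dy": -0.55, "gripper": 0},
    {"dx": -0.08, "dy": -0.55, "gripper": 0},
    {"dx": -0.08, "dy": -0.55, "gripper": 0},
    {"dx": -0.08, "dy": -0.55, "gripper": 0},
    {"dx": -0.08, "dy": -0.55, "gripper": 0},
    {"dx": -0.08, "dy": -0.55, "gripper": 0},
    {"dx": -0.08, "dy": -0.55, "gripper": 0},
    {"dx": -0.08, "dy": -0.55, "gripper": 0},
    {"dx": -0.08, "dy": -0.55, "gripper": 0},
    {"dx": -0.08, "dy": -0.55, "gripper": 0},
  ],
)

```text
schema error: expected keys dx, dy, dz, roll, gripper
```

All five keys are required in every row.

Call:
play_rows(
  moves=[
    {"dx": 0, "dy": 0, "dz": 0, "roll": -0.067, "gripper": 0},
    {"dx": 0, "dy": 0, "dz": 0, "roll": -0.067, "gripper": 0},
    {"dx": -0.4, "dy": -0.4, "dz": 0, "roll": 0, "gripper": 0},
    {"dx": -0.4, "dy": -0.4, "dz": 0, "roll": 0, "gripper": 0},
    {"dx": -0.4, "dy": -0.4, "dz": 0, "roll": 0, "gripper": 0},
    {"dx": -0.4, "dy": -0.4, "dz": 0, "roll": 0, "gripper": 0},
    {"dx": -0.4, "dy": -0.4, "dz": 0, "roll": 0, "gripper": 0},
    {"dx": -0.4, "dy": -0.4, "dz": 0, "roll": 0, "gripper": 0},
    {"dx": -0.4, "dy": -0.4, "dz": 0, "roll": 0, "gripper": 0},
    {"dx": -0.4, "dy": -0.4, "dz": 0, "roll": 0, "gripper": 0},
  ],
  squeeze=20,
)

```text
time: 2.1
eef_pos: [0.4027, 0.2729, 0.2389]
eef_rot: [180.0, 0.0, -180.0]
contact_force: [0.6, 0.5, -0.6]
width: 0.0883
gripper_force: 0.0
```

Call:
play_rows(
  moves=[
    {"dx": -0.08, "dy": -0.55, "dz": 0, "roll": 0, "gripper": 0},
    {"dx": -0.08, "dy": -0.55, "dz": 0, "roll": 0, "gripper": 0},
    {"dx": -0.08, "dy": -0.55, "dz": 0, "roll": 0, "gripper": 0},
    {"dx": -0.08, "dy": -0.55, "dz": 0, "roll": 0, "gripper": 0},
    {"dx": -0.08, "dy": -0.55, "dz": 0, "roll": 0, "gripper": 0},
    {"dx": -0.08, "dy": -0.55, "dz": 0, "roll": 0, "gripper": 0},
    {"dx": -0.08, "dy": -0.55, "dz": 0, "roll": 0, "gripper": 0},
    {"dx": -0.08, "dy": -0.55, "dz": 0, "roll": 0, "gripper": 0},
    {"dx": -0.08, "dy": -0.55, "dz": 0, "roll": 0, "gripper": 0},
    {"dx": -0.08, "dy": -0.55, "dz": 0, "roll": 0, "gripper": 0},
  ],
)

```text
time: 3.1
eef_pos: [0.4656, -0.1675, 0.2389]
eef_rot: [-180.0, 0.0, 180.0]
contact_force: [1.3, 1.1, 0.1]
width: 0.0881
gripper_force: 0.0
```

Call:
play_rows(
  moves=[
    {"dx": -0.05, "dy": -0.43, "dz": 0, "roll": 0, "gripper": 0},
    {"dx": 0, "dy": -0.43, "dz": 0, "roll": 0, "gripper": 0},
    {"dx": 0, "dy": -0.43, "dz": 0, "roll": 0, "gripper": 0},
    {"dx": 0, "dy": 0, "dz": 0.3, "roll": 0, "gripper": 0},
    {"dx": 0, "dy": 0, "dz": 0.3, "roll": 0, "gripper": 0},
    {"dx": 0, "dy": 0, "dz": 0.3, "roll": 0, "gripper": 0},
    {"dx": 0, "dy": 0, "dz": 0.2, "roll": 0, "gripper": 0},
    {"dx": 0, "dy": 0, "dz": 0, "roll": 0, "gripper": 0},
    {"dx": 0, "dy": 0, "dz": 0, "roll": 0, "gripper": 0},
    {"dx": 0, "dy": 0, "dz": 0, "roll": 0, "gripper": 0},
  ],
)

```text
time: 4.1
eef_pos: [0.4701, -0.2691, 0.1519]
eef_rot: [-179.9, 0.1, -180.0]
contact_force: [-0.5, 0.4, -0.3]
width: 0.088
gripper_force: 0.0
```

```bash
python3 - <<'E'
from h import *
s=env.read_state();print(s["eef_pos"])
a=env.snapshot("top")[170:270,330:460];b=env.snapshot("scene")[100:200,200:310]
f=lambda i:cv2.resize(i,(400,400),interpolation=2)
cv2.imwrite("pics/a1.png",np.hstack([f(a),f(b)]))
E
```

```text
[ 0.47010071 -0.26907444  0.15185943]
```

View pics/a1.png

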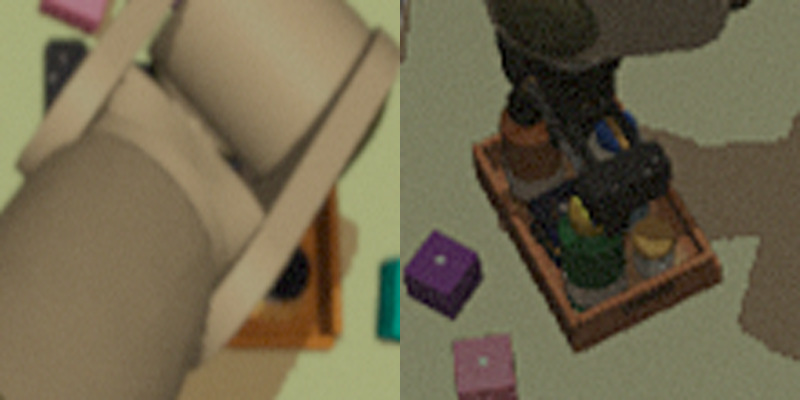

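The scene half shows the gripper centred over the green bottle, whose yellow cap sits between the fingers. I descend and close.

Call:
play_rows(
  moves=[
    {"dx": 0, "dy": 0, "dz": 0.3, "roll": 0, "gripper": 0},
    {"dx": 0, "dy": 0, "dz": 0.3, "roll": 0, "gripper": 0},
    {"dx": 0, "dy": 0, "dz": 0.3, "roll": 0, "gripper": 0},
    {"dx": 0, "dy": 0, "dz": 0.17, "roll": 0, "gripper": 0},
    {"dx": 0, "dy": 0, "dz": 0, "roll": 0, "gripper": 0.2},
    {"dx": 0, "dy": 0, "dz": 0, "roll": 0, "gripper": 0.3},
    {"dx": 0, "dy": 0, "dz": 0, "roll": 0, "gripper": 0.5},
    {"dx": 0, "dy": 0, "dz": 0, "roll": 0, "gripper": 0.6},
    {"dx": 0, "dy": 0, "dz": 0, "roll": 0, "gripper": 0.6},
    {"dx": 0, "dy": 0, "dz": 0, "roll": 0, "gripper": 0.6},
  ],
  squeeze=20,
)

```text
time: 5.2
eef_pos: [0.4703, -0.2695, 0.0662]
eef_rot: [-179.9, 0.1, -180.0]
contact_force: [-0.6, -2.3, 6.6]
width: 0.0575
gripper_force: 19.9
```

Call:
play_rows(
  moves=[
    {"dx": 0, "dy": 0, "dz": -0.2, "roll": 0, "gripper": 0.6},
    {"dx": 0, "dy": 0, "dz": -0.4, "roll": 0, "gripper": 0.6},
    {"dx": 0, "dy": 0, "dz": -0.5, "roll": 0, "gripper": 0.6},
    {"dx": 0, "dy": 0, "dz": -0.5, "roll": 0, "gripper": 0.6},
    {"dx": -0.2, "dy": 0.27, "dz": 0, "roll": 0, "gripper": 0.6},
    {"dx": -0.3, "dy": 0.42, "dz": 0, "roll": 0, "gripper": 0.6},
    {"dx": -0.3, "dy": 0.42, "dz": 0, "roll": 0, "gripper": 0.6},
    {"dx": -0.3, "dy": 0.42, "dz": 0, "roll": 0, "gripper": 0.6},
    {"dx": -0.3, "dy": 0.42, "dz": 0, "roll": 0, "gripper": 0.6},
    {"dx": -0.3, "dy": 0.42, "dz": 0, "roll": 0, "gripper": 0.6},
  ],
)

```text
time: 6.2
eef_pos: [0.606, -0.0773, 0.1927]
eef_rot: [180.0, -0.1, -180.0]
contact_force: [0.2, -0.2, -1.9]
width: 0.0573
gripper_force: 19.9
```

Call:
play_rows(
  moves=[
    {"dx": -0.3, "dy": 0.42, "dz": 0, "roll": 0, "gripper": 0.6},
    {"dx": -0.3, "dy": 0.36, "dz": 0, "roll": 0, "gripper": 0.6},
    {"dx": -0.11, "dy": 0.18, "dz": 0, "roll": 0, "gripper": 0.6},
    {"dx": 0, "dy": 0, "dz": 0.2, "roll": 0, "gripper": 0.6},
    {"dx": 0, "dy": 0, "dz": 0.4, "roll": 0, "gripper": 0.6},
    {"dx": 0, "dy": 0, "dz": 0.4, "roll": 0, "gripper": 0.6},
    {"dx": 0, "dy": 0, "dz": 0.3, "roll": 0, "gripper": 0.6},
    {"dx": 0, "dy": 0, "dz": 0.2, "roll": 0, "gripper": 0.6},
    {"dx": 0, "dy": 0, "dz": 0, "roll": 0, "gripper": 0.6},
    {"dx": 0, "dy": 0, "dz": 0, "roll": 0, "gripper": 0.6},
  ],
)

```text
time: 7.2
eef_pos: [0.6624, -0.0026, 0.0736]
eef_rot: [180.0, -0.0, 180.0]
contact_force: [0.2, 0.1, -2.3]
width: 0.0576
gripper_force: 19.9
```

Call:
play_rows(
  moves=[
    {"dx": 0, "dy": 0, "dz": 0.06, "roll": 0, "gripper": 0.6},
    {"dx": 0, "dy": 0, "dz": 0.04, "roll": 0, "gripper": 0.6},
    {"dx": 0, "dy": 0, "dz": 0.03, "roll": 0, "gripper": 0.6},
    {"dx": 0, "dy": 0, "dz": 0, "roll": 0, "gripper": 0.6},
    {"dx": 0, "dy": 0, "dz": 0, "roll": 0, "gripper": 0.3},
    {"dx": 0, "dy": 0, "dz": 0, "roll": 0, "gripper": 0},
    {"dx": 0, "dy": 0, "dz": 0, "roll": 0, "gripper": 0},
    {"dx": 0, "dy": 0, "dz": 0, "roll": 0, "gripper": 0},
    {"dx": 0, "dy": 0, "dz": -0.1, "roll": 0, "gripper": 0},
    {"dx": 0, "dy": 0, "dz": -0.2, "roll": 0, "gripper": 0},
  ],
)

```text
time: 8.2
eef_pos: [0.6619, -0.0022, 0.0864]
eef_rot: [180.0, -0.1, -180.0]
contact_force: [-0.5, 0.3, -0.7]
width: 0.0881
gripper_force: 0.0
```

Call:
play_rows(
  moves=[
    {"dx": 0, "dy": 0, "dz": -0.4, "roll": 0, "gripper": 0},
    {"dx": 0, "dy": 0, "dz": -0.5, "roll": 0, "gripper": 0},
    {"dx": 0, "dy": 0, "dz": -0.5, "roll": 0, "gripper": 0},
    {"dx": 0.3, "dy": -0.4, "dz": 0, "roll": 0, "gripper": 0},
    {"dx": 0.35, "dy": -0.46, "dz": 0, "roll": 0, "gripper": 0},
    {"dx": 0.35, "dy": -0.46, "dz": 0, "roll": 0, "gripper": 0},
    {"dx": 0.35, "dy": -0.46, "dz": 0, "roll": 0, "gripper": 0},
    {"dx": 0.35, "dy": -0.46, "dz": 0, "roll": 0, "gripper": 0},
    {"dx": 0.35, "dy": -0.46, "dz": 0, "roll": 0, "gripper": 0},
    {"dx": 0.35, "dy": -0.46, "dz": 0, "roll": 0, "gripper": 0},
  ],
)

```text
time: 9.2
eef_pos: [0.4692, -0.2564, 0.1996]
eef_rot: [-180.0, 0.0, -180.0]
contact_force: [0.9, -0.8, 0.5]
width: 0.0882
gripper_force: 0.0
```

Call:
play_rows(
  moves=[
    {"dx": 0.35, "dy": -0.46, "dz": 0, "roll": 0, "gripper": 0},
    {"dx": 0.3, "dy": -0.4, "dz": 0, "roll": 0, "gripper": 0},
    {"dx": 0.1, "dy": -0.15, "dz": 0, "roll": 0, "gripper": 0},
    {"dx": 0, "dy": 0, "dz": 0.2, "roll": 0, "gripper": 0},
    {"dx": 0, "dy": 0, "dz": 0.3, "roll": 0, "gripper": 0},
    {"dx": 0, "dy": 0, "dz": 0.2, "roll": 0, "gripper": 0},
    {"dx": 0, "dy": 0, "dz": 0, "roll": 0, "gripper": 0},
    {"dx": 0, "dy": 0, "dz": 0, "roll": 0, "gripper": 0},
    {"dx": 0, "dy": 0, "dz": 0, "roll": 0, "gripper": 0},
    {"dx": 0, "dy": 0, "dz": 0, "roll": 0, "gripper": 0},
  ],
)

```text
time: 10.2
eef_pos: [0.4109, -0.3361, 0.1437]
eef_rot: [-179.9, 0.1, -180.0]
contact_force: [-0.4, 0.7, 0.1]
width: 0.0883
gripper_force: 0.0
```

Call:
play_rows(
  moves=[
    {"dx": 0, "dy": 0, "dz": 0.3, "roll": 0, "gripper": 0},
    {"dx": 0, "dy": 0, "dz": 0.3, "roll": 0, "gripper": 0},
    {"dx": 0, "dy": 0, "dz": 0.2, "roll": 0, "gripper": 0},
    {"dx": 0, "dy": 0, "dz": 0.17, "roll": 0, "gripper": 0},
    {"dx": 0, "dy": 0, "dz": 0, "roll": 0, "gripper": 0.2},
    {"dx": 0, "dy": 0, "dz": 0, "roll": 0, "gripper": 0.3},
    {"dx": 0, "dy": 0, "dz": 0, "roll": 0, "gripper": 0.5},
    {"dx": 0, "dy": 0, "dz": 0, "roll": 0, "gripper": 0.6},
    {"dx": 0, "dy": 0, "dz": 0, "roll": 0, "gripper": 0.6},
    {"dx": 0, "dy": 0, "dz": 0, "roll": 0, "gripper": 0.6},
  ],
)

```text
time: 11.2
eef_pos: [0.4107, -0.3363, 0.0658]
eef_rot: [-179.9, 0.0, -180.0]
contact_force: [-0.4, 0.6, 6.3]
width: 0.0533
gripper_force: 20.0
```

Call:
play_rows(
  moves=[
    {"dx": 0, "dy": 0, "dz": -0.2, "roll": 0, "gripper": 0.6},
    {"dx": 0, "dy": 0, "dz": -0.4, "roll": 0, "gripper": 0.6},
    {"dx": 0, "dy": 0, "dz": -0.5, "roll": 0, "gripper": 0.6},
    {"dx": 0, "dy": 0, "dz": -0.5, "roll": 0, "gripper": 0.6},
    {"dx": -0.12, "dy": 0.27, "dz": 0, "roll": 0, "gripper": 0.6},
    {"dx": -0.21, "dy": 0.46, "dz": 0, "roll": 0, "gripper": 0.6},
    {"dx": -0.21, "dy": 0.46, "dz": 0, "roll": 0, "gripper": 0.6},
    {"dx": -0.21, "dy": 0.46, "dz": 0, "roll": 0, "gripper": 0.6},
    {"dx": -0.21, "dy": 0.46, "dz": 0, "roll": 0, "gripper": 0.6},
    {"dx": -0.21, "dy": 0.46, "dz": 0, "roll": 0, "gripper": 0.6},
  ],
)

```text
time: 12.2
eef_pos: [0.5043, -0.1286, 0.193]
eef_rot: [180.0, -0.0, -180.0]
contact_force: [0.6, -0.2, -1.7]
width: 0.0537
gripper_force: 20.0
```

Call:
play_rows(
  moves=[
    {"dx": -0.21, "dy": 0.46, "dz": 0, "roll": 0, "gripper": 0.6},
    {"dx": -0.21, "dy": 0.46, "dz": 0, "roll": 0, "gripper": 0.6},
    {"dx": -0.21, "dy": 0.46, "dz": 0, "roll": 0, "gripper": 0.6},
    {"dx": -0.21, "dy": 0.46, "dz": 0, "roll": 0, "gripper": 0.6},
    {"dx": -0.18, "dy": 0.42, "dz": 0, "roll": 0, "gripper": 0.6},
    {"dx": 0, "dy": 0, "dz": 0.3, "roll": 0, "gripper": 0.6},
    {"dx": 0, "dy": 0, "dz": 0.5, "roll": 0, "gripper": 0.6},
    {"dx": 0, "dy": 0, "dz": 0.4, "roll": 0, "gripper": 0.6},
    {"dx": 0, "dy": 0, "dz": 0.3, "roll": 0, "gripper": 0.6},
    {"dx": 0, "dy": 0, "dz": 0, "roll": 0, "gripper": 0.6},
  ],
)

```text
time: 13.2
eef_pos: [0.5837, 0.0507, 0.0699]
eef_rot: [180.0, -0.4, -180.0]
contact_force: [0.1, 0.3, -1.3]
width: 0.0538
gripper_force: 20.0
```

Call:
play_rows(
  moves=[
    {"dx": 0, "dy": 0, "dz": 0.06, "roll": 0, "gripper": 0.6},
    {"dx": 0, "dy": 0, "dz": 0.04, "roll": 0, "gripper": 0.6},
    {"dx": 0, "dy": 0, "dz": 0.03, "roll": 0, "gripper": 0.6},
    {"dx": 0, "dy": 0, "dz": 0, "roll": 0, "gripper": 0.6},
    {"dx": 0, "dy": 0, "dz": 0, "roll": 0, "gripper": 0.6},
    {"dx": 0, "dy": 0, "dz": 0, "roll": 0, "gripper": 0.6},
    {"dx": 0, "dy": 0, "dz": 0, "roll": 0, "gripper": 0.6},
    {"dx": 0, "dy": 0, "dz": 0, "roll": 0, "gripper": 0.6},
    {"dx": 0, "dy": 0, "dz": 0, "roll": 0, "gripper": 0.6},
    {"dx": 0, "dy": 0, "dz": 0, "roll": 0, "gripper": 0.6},
  ],
)

```text
time: 14.2
eef_pos: [0.5857, 0.0505, 0.0629]
eef_rot: [-180.0, 0.0, -180.0]
contact_force: [0.2, 0.4, 0.4]
width: 0.0534
gripper_force: 20.0
```

Call:
play_rows(
  moves=[
    {"dx": 0, "dy": 0, "dz": 0, "roll": 0, "gripper": 0.3},
    {"dx": 0, "dy": 0, "dz": 0, "roll": 0, "gripper": 0},
    {"dx": 0, "dy": 0, "dz": 0, "roll": 0, "gripper": 0},
    {"dx": 0, "dy": 0, "dz": 0, "roll": 0, "gripper": 0},
    {"dx": 0, "dy": 0, "dz": -0.2, "roll": 0, "gripper": 0},
    {"dx": 0, "dy": 0, "dz": -0.4, "roll": 0, "gripper": 0},
    {"dx": 0, "dy": 0, "dz": -0.5, "roll": 0, "gripper": 0},
    {"dx": 0, "dy": 0, "dz": -0.5, "roll": 0, "gripper": 0},
    {"dx": 0.12, "dy": -0.45, "dz": 0, "roll": 0, "gripper": 0},
    {"dx": 0.12, "dy": -0.48, "dz": 0, "roll": 0, "gripper": 0},
  ],
)

```text
time: 15.2
eef_pos: [0.5665, -0.0241, 0.192]
eef_rot: [-180.0, 0.2, -179.8]
contact_force: [-0.4, -2.0, 0.3]
width: 0.0883
gripper_force: 0.0
```

Call:
play_rows(
  moves=[
    {"dx": 0.12, "dy": -0.48, "dz": 0, "roll": 0, "gripper": 0},
    {"dx": 0.12, "dy": -0.48, "dz": 0, "roll": 0, "gripper": 0},
    {"dx": 0.12, "dy": -0.48, "dz": 0, "roll": 0, "gripper": 0},
    {"dx": 0.12, "dy": -0.48, "dz": 0, "roll": 0, "gripper": 0},
    {"dx": 0.12, "dy": -0.48, "dz": 0, "roll": 0, "gripper": 0},
    {"dx": 0.12, "dy": -0.48, "dz": 0, "roll": 0, "gripper": 0},
    {"dx": 0.12, "dy": -0.48, "dz": 0, "roll": 0, "gripper": 0},
    {"dx": 0.12, "dy": -0.48, "dz": 0, "roll": 0, "gripper": 0},
    {"dx": 0.12, "dy": -0.48, "dz": 0, "roll": 0, "gripper": 0},
    {"dx": 0.12, "dy": -0.36, "dz": 0, "roll": 0, "gripper": 0},
  ],
)

```text
time: 16.2
eef_pos: [0.4697, -0.4005, 0.1906]
eef_rot: [-180.0, -0.0, 179.9]
contact_force: [-0.2, 0.4, -0.0]
width: 0.0879
gripper_force: 0.0
```

Call:
play_rows(
  moves=[
    {"dx": 0, "dy": 0, "dz": 0, "roll": 0, "gripper": 0},
    {"dx": 0, "dy": 0, "dz": 0, "roll": 0, "gripper": 0},
    {"dx": 0, "dy": 0, "dz": 0.3, "roll": 0, "gripper": 0},
    {"dx": 0, "dy": 0, "dz": 0.3, "roll": 0, "gripper": 0},
    {"dx": 0, "dy": 0, "dz": 0, "roll": 0, "gripper": 0},
    {"dx": 0, "dy": 0, "dz": 0, "roll": 0, "gripper": 0},
    {"dx": 0, "dy": 0, "dz": 0, "roll": 0, "gripper": 0},
    {"dx": 0, "dy": 0, "dz": 0, "roll": 0, "gripper": 0},
    {"dx": 0, "dy": 0, "dz": 0, "roll": 0, "gripper": 0},
    {"dx": 0, "dy": 0, "dz": 0, "roll": 0, "gripper": 0},
  ],
)

```text
time: 17.2
eef_pos: [0.4706, -0.3984, 0.1432]
eef_rot: [-180.0, 0.0, -180.0]
contact_force: [0.1, -0.1, -0.1]
width: 0.0883
gripper_force: 0.0
```

Call:
play_rows(
  moves=[
    {"dx": 0, "dy": 0, "dz": 0.3, "roll": 0, "gripper": 0},
    {"dx": 0, "dy": 0, "dz": 0.3, "roll": 0, "gripper": 0},
    {"dx": 0, "dy": 0, "dz": 0.2, "roll": 0, "gripper": 0},
    {"dx": 0, "dy": 0, "dz": 0.17, "roll": 0, "gripper": 0},
    {"dx": 0, "dy": 0, "dz": 0, "roll": 0, "gripper": 0.2},
    {"dx": 0, "dy": 0, "dz": 0, "roll": 0, "gripper": 0.3},
    {"dx": 0, "dy": 0, "dz": 0, "roll": 0, "gripper": 0.5},
    {"dx": 0, "dy": 0, "dz": 0, "roll": 0, "gripper": 0.6},
    {"dx": 0, "dy": 0, "dz": 0, "roll": 0, "gripper": 0.6},
    {"dx": 0, "dy": 0, "dz": 0, "roll": 0, "gripper": 0.6},
  ],
)

```text
time: 18.2
eef_pos: [0.4708, -0.3988, 0.066]
eef_rot: [-179.9, 0.1, -180.0]
contact_force: [-0.9, -1.2, 4.8]
width: 0.0558
gripper_force: 20.0
```

Call:
play_rows(
  moves=[
    {"dx": 0, "dy": 0, "dz": -0.2, "roll": 0, "gripper": 0.6},
    {"dx": 0, "dy": 0, "dz": -0.4, "roll": 0, "gripper": 0.6},
    {"dx": 0, "dy": 0, "dz": -0.5, "roll": 0, "gripper": 0.6},
    {"dx": 0, "dy": 0, "dz": -0.5, "roll": 0, "gripper": 0.6},
    {"dx": -0.1, "dy": 0.28, "dz": 0, "roll": 0, "gripper": 0.6},
    {"dx": -0.16, "dy": 0.46, "dz": 0, "roll": 0, "gripper": 0.6},
    {"dx": -0.16, "dy": 0.46, "dz": 0, "roll": 0, "gripper": 0.6},
    {"dx": -0.16, "dy": 0.46, "dz": 0, "roll": 0, "gripper": 0.6},
    {"dx": -0.16, "dy": 0.46, "dz": 0, "roll": 0, "gripper": 0.6},
    {"dx": -0.16, "dy": 0.46, "dz": 0, "roll": 0, "gripper": 0.6},
  ],
)

```text
time: 19.2
eef_pos: [0.5425, -0.1902, 0.1928]
eef_rot: [180.0, -0.1, -180.0]
contact_force: [1.0, -0.3, -1.6]
width: 0.0555
gripper_force: 20.0
```

Call:
play_rows(
  moves=[
    {"dx": -0.16, "dy": 0.46, "dz": 0, "roll": 0, "gripper": 0.6},
    {"dx": -0.16, "dy": 0.46, "dz": 0, "roll": 0, "gripper": 0.6},
    {"dx": -0.16, "dy": 0.46, "dz": 0, "roll": 0, "gripper": 0.6},
    {"dx": -0.11, "dy": 0.27, "dz": 0, "roll": 0, "gripper": 0.6},
    {"dx": 0, "dy": 0, "dz": 0, "roll": 0, "gripper": 0.6},
    {"dx": 0, "dy": 0, "dz": 0.3, "roll": 0, "gripper": 0.6},
    {"dx": 0, "dy": 0, "dz": 0.5, "roll": 0, "gripper": 0.6},
    {"dx": 0, "dy": 0, "dz": 0.4, "roll": 0, "gripper": 0.6},
    {"dx": 0, "dy": 0, "dz": 0.3, "roll": 0, "gripper": 0.6},
    {"dx": 0, "dy": 0, "dz": 0, "roll": 0, "gripper": 0.6},
  ],
)

```text
time: 20.2
eef_pos: [0.5876, -0.0603, 0.07]
eef_rot: [179.9, -0.4, 180.0]
contact_force: [-0.7, -0.5, -1.9]
width: 0.0556
gripper_force: 20.0
```

Call:
play_rows(
  moves=[
    {"dx": 0, "dy": 0, "dz": 0.06, "roll": 0, "gripper": 0.6},
    {"dx": 0, "dy": 0, "dz": 0.04, "roll": 0, "gripper": 0.6},
    {"dx": 0, "dy": 0, "dz": 0.03, "roll": 0, "gripper": 0.6},
    {"dx": 0, "dy": 0, "dz": 0, "roll": 0, "gripper": 0.6},
    {"dx": 0, "dy": 0, "dz": 0, "roll": 0, "gripper": 0.6},
    {"dx": 0, "dy": 0, "dz": 0, "roll": 0, "gripper": 0.6},
    {"dx": 0, "dy": 0, "dz": 0, "roll": 0, "gripper": 0.6},
    {"dx": 0, "dy": 0, "dz": 0, "roll": 0, "gripper": 0.6},
    {"dx": 0, "dy": 0, "dz": 0, "roll": 0, "gripper": 0.6},
    {"dx": 0, "dy": 0, "dz": 0, "roll": 0, "gripper": 0.6},
  ],
)

```text
time: 21.2
eef_pos: [0.5898, -0.06, 0.063]
eef_rot: [-180.0, 0.0, -180.0]
contact_force: [0.4, -0.2, 1.8]
width: 0.0555
gripper_force: 20.0
```

Call:
play_rows(
  moves=[
    {"dx": 0, "dy": 0, "dz": 0, "roll": 0, "gripper": 0.3},
    {"dx": 0, "dy": 0, "dz": 0, "roll": 0, "gripper": 0},
    {"dx": 0, "dy": 0, "dz": 0, "roll": 0, "gripper": 0},
    {"dx": 0, "dy": 0, "dz": 0, "roll": 0, "gripper": 0},
    {"dx": 0, "dy": 0, "dz": -0.2, "roll": 0, "gripper": 0},
    {"dx": 0, "dy": 0, "dz": -0.4, "roll": 0, "gripper": 0},
    {"dx": 0, "dy": 0, "dz": -0.5, "roll": 0, "gripper": 0},
    {"dx": 0, "dy": 0, "dz": -0.5, "roll": 0, "gripper": 0},
    {"dx": 0.18, "dy": -0.41, "dz": 0, "roll": 0, "gripper": 0},
    {"dx": 0.18, "dy": -0.41, "dz": 0, "roll": 0, "gripper": 0},
  ],
)

```text
time: 22.2
eef_pos: [0.5609, -0.1258, 0.192]
eef_rot: [-179.9, 0.1, -179.9]
contact_force: [-0.2, -0.3, -1.0]
width: 0.0878
gripper_force: 0.0
```

Call:
play_rows(
  moves=[
    {"dx": 0.18, "dy": -0.41, "dz": 0, "roll": 0, "gripper": 0},
    {"dx": 0.18, "dy": -0.41, "dz": 0, "roll": 0, "gripper": 0},
    {"dx": 0.18, "dy": -0.41, "dz": 0, "roll": 0, "gripper": 0},
    {"dx": 0.18, "dy": -0.41, "dz": 0, "roll": 0, "gripper": 0},
    {"dx": 0.18, "dy": -0.41, "dz": 0, "roll": 0, "gripper": 0},
    {"dx": 0.18, "dy": -0.41, "dz": 0, "roll": 0, "gripper": 0},
    {"dx": 0.06, "dy": -0.17, "dz": 0, "roll": 0, "gripper": 0},
    {"dx": 0, "dy": 0, "dz": 0, "roll": 0, "gripper": 0},
    {"dx": 0, "dy": 0, "dz": 0, "roll": 0, "gripper": 0},
    {"dx": 0, "dy": 0, "dz": 0, "roll": 0, "gripper": 0},
  ],
)

```text
time: 23.2
eef_pos: [0.4703, -0.3345, 0.1908]
eef_rot: [180.0, 0.0, -179.9]
contact_force: [-0.3, 1.1, -0.3]
width: 0.0883
gripper_force: 0.0
```

```bash
python3 - <<'E'
from h import *
s=env.read_state();print(s["eef_pos"])
a=env.snapshot("top")[100:270,200:370];b=env.snapshot("scene")[100:320,190:410]
f=lambda i:cv2.resize(i,(400,400),interpolation=2)
cv2.imwrite("pics/a2.png",np.hstack([f(a),f(b)]))
E
```

```text
[ 0.47034191 -0.3345459   0.19082513]
```

View pics/a2.png

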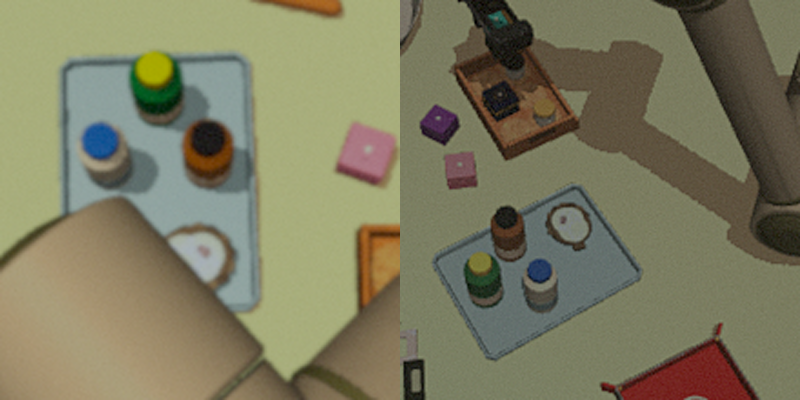

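All three bottles stand upright on the blue tray (left half: yellow cap (155,70), blue (100,140), black (208,137)). The box is still in the caddy (right half, (500,95)). Now I take the box.

Call:
play_rows(
  moves=[
    {"dx": 0, "dy": -0.02, "dz": 0.3, "roll": 0, "gripper": 0},
    {"dx": 0, "dy": 0, "dz": 0.4, "roll": 0, "gripper": 0},
    {"dx": 0, "dy": 0, "dz": 0.4, "roll": 0, "gripper": 0},
    {"dx": 0, "dy": 0, "dz": 0.3, "roll": 0, "gripper": 0},
    {"dx": 0, "dy": 0, "dz": 0.3, "roll": 0, "gripper": 0},
    {"dx": 0, "dy": 0, "dz": 0.2, "roll": 0, "gripper": 0},
    {"dx": 0, "dy": 0, "dz": 0.15, "roll": 0, "gripper": 0},
    {"dx": 0, "dy": 0, "dz": 0.13, "roll": 0, "gripper": 0},
    {"dx": 0, "dy": 0, "dz": 0, "roll": 0, "gripper": 0},
    {"dx": 0, "dy": 0, "dz": 0, "roll": 0, "gripper": 0},
  ],
)

```text
time: 24.3
eef_pos: [0.47, -0.3376, 0.0168]
eef_rot: [-180.0, 0.0, -180.0]
contact_force: [-1.1, 0.4, -0.3]
width: 0.088
gripper_force: 0.0
```

Call:
play_rows(
  moves=[
    {"dx": 0, "dy": 0, "dz": 0, "roll": 0, "gripper": 0.2},
    {"dx": 0, "dy": 0, "dz": 0, "roll": 0, "gripper": 0.3},
    {"dx": 0, "dy": 0, "dz": 0, "roll": 0, "gripper": 0.4},
    {"dx": 0, "dy": 0, "dz": 0, "roll": 0, "gripper": 0.6},
    {"dx": 0, "dy": 0, "dz": 0, "roll": 0, "gripper": 0.7},
    {"dx": 0, "dy": 0, "dz": 0, "roll": 0, "gripper": 0.7},
    {"dx": 0, "dy": 0, "dz": 0, "roll": 0, "gripper": 0.7},
    {"dx": 0, "dy": 0, "dz": 0, "roll": 0, "gripper": 0.7},
    {"dx": 0, "dy": 0, "dz": 0, "roll": 0, "gripper": 0.7},
    {"dx": 0, "dy": 0, "dz": 0, "roll": 0, "gripper": 0.7},
  ],
  squeeze=15,
)

```text
time: 25.3
eef_pos: [0.4697, -0.3376, 0.0165]
eef_rot: [-180.0, 0.0, -180.0]
contact_force: [0.1, 1.5, 3.5]
width: 0.0521
gripper_force: 14.8
```

Call:
play_rows(
  moves=[
    {"dx": 0, "dy": 0, "dz": -0.2, "roll": 0, "gripper": 0.7},
    {"dx": 0, "dy": 0, "dz": -0.5, "roll": 0, "gripper": 0.7},
    {"dx": 0, "dy": 0, "dz": -0.5, "roll": 0, "gripper": 0.7},
    {"dx": 0, "dy": 0, "dz": -0.5, "roll": 0, "gripper": 0.7},
    {"dx": 0, "dy": 0.3, "dz": 0, "roll": 0, "gripper": 0.7},
    {"dx": 0, "dy": 0.5, "dz": 0, "roll": 0, "gripper": 0.7},
    {"dx": 0, "dy": 0.5, "dz": 0, "roll": 0, "gripper": 0.7},
    {"dx": 0, "dy": 0.5, "dz": 0, "roll": 0, "gripper": 0.7},
    {"dx": 0, "dy": 0.5, "dz": 0, "roll": 0, "gripper": 0.7},
    {"dx": 0, "dy": 0.5, "dz": 0, "roll": 0, "gripper": 0.7},
  ],
)

```text
time: 26.3
eef_pos: [0.4693, -0.1121, 0.1521]
eef_rot: [180.0, -0.0, 180.0]
contact_force: [0.6, 0.5, -0.7]
width: 0.0522
gripper_force: 14.8
```

Call:
play_rows(
  moves=[
    {"dx": 0, "dy": 0.5, "dz": 0, "roll": 0, "gripper": 0.7},
    {"dx": 0, "dy": 0.5, "dz": 0, "roll": 0, "gripper": 0.7},
    {"dx": 0, "dy": 0.5, "dz": 0, "roll": 0, "gripper": 0.7},
    {"dx": 0, "dy": 0.5, "dz": 0, "roll": 0, "gripper": 0.7},
    {"dx": 0, "dy": 0.5, "dz": 0, "roll": 0, "gripper": 0.7},
    {"dx": 0, "dy": 0.5, "dz": 0, "roll": 0, "gripper": 0.7},
    {"dx": 0, "dy": 0.5, "dz": 0, "roll": 0, "gripper": 0.7},
    {"dx": 0, "dy": 0.5, "dz": 0, "roll": 0, "gripper": 0.7},
    {"dx": 0, "dy": 0.5, "dz": 0, "roll": 0, "gripper": 0.7},
    {"dx": 0, "dy": 0.5, "dz": 0, "roll": 0, "gripper": 0.7},
  ],
)

```text
time: 27.3
eef_pos: [0.4692, 0.2881, 0.152]
eef_rot: [-180.0, -0.0, -180.0]
contact_force: [-0.3, 0.4, 0.2]
width: 0.0522
gripper_force: 14.8
```

Call:
play_rows(
  moves=[
    {"dx": 0, "dy": 0.4, "dz": 0, "roll": 0, "gripper": 0.7},
    {"dx": 0, "dy": 0.29, "dz": 0, "roll": 0, "gripper": 0.7},
    {"dx": 0, "dy": 0, "dz": 0, "roll": 0, "gripper": 0.7},
    {"dx": 0, "dy": 0, "dz": 0.3, "roll": 0, "gripper": 0.7},
    {"dx": 0, "dy": 0, "dz": 0.4, "roll": 0, "gripper": 0.7},
    {"dx": 0, "dy": 0, "dz": 0.4, "roll": 0, "gripper": 0.7},
    {"dx": 0, "dy": 0, "dz": 0.2, "roll": 0, "gripper": 0.7},
    {"dx": 0, "dy": 0, "dz": 0, "roll": 0, "gripper": 0.7},
    {"dx": 0, "dy": 0, "dz": 0, "roll": 0, "gripper": 0.7},
    {"dx": 0, "dy": 0, "dz": 0, "roll": 0, "gripper": 0.7},
  ],
)

```text
time: 28.3
eef_pos: [0.4702, 0.3416, 0.0496]
eef_rot: [180.0, 0.1, 180.0]
contact_force: [0.5, 0.2, 0.0]
width: 0.0526
gripper_force: 14.8
```

Call:
play_rows(
  moves=[
    {"dx": 0.02, "dy": 0, "dz": 0.2, "roll": 0, "gripper": 0.7},
    {"dx": 0, "dy": 0, "dz": 0.12, "roll": 0, "gripper": 0.7},
    {"dx": 0, "dy": 0, "dz": 0.06, "roll": 0, "gripper": 0.7},
    {"dx": 0, "dy": 0, "dz": 0.04, "roll": 0, "gripper": 0.7},
    {"dx": 0, "dy": 0, "dz": 0.03, "roll": 0, "gripper": 0.7},
    {"dx": 0, "dy": 0, "dz": 0, "roll": 0, "gripper": 0.7},
    {"dx": 0, "dy": 0, "dz": 0, "roll": 0, "gripper": 0.7},
    {"dx": 0, "dy": 0, "dz": 0, "roll": 0, "gripper": 0.7},
    {"dx": 0, "dy": 0, "dz": 0, "roll": 0, "gripper": 0.7},
    {"dx": 0, "dy": 0, "dz": 0, "roll": 0, "gripper": 0.7},
  ],
)

```text
time: 29.3
eef_pos: [0.4681, 0.3417, 0.0125]
eef_rot: [180.0, 0.0, -180.0]
contact_force: [-0.3, 0.3, 0.5]
width: 0.0525
gripper_force: 14.8
```

Call:
play_rows(
  moves=[
    {"dx": 0, "dy": 0, "dz": 0, "roll": 0, "gripper": 0.4},
    {"dx": 0, "dy": 0, "dz": 0, "roll": 0, "gripper": 0},
    {"dx": 0, "dy": 0, "dz": 0, "roll": 0, "gripper": 0},
    {"dx": 0, "dy": 0, "dz": 0, "roll": 0, "gripper": 0},
    {"dx": 0, "dy": 0, "dz": -0.2, "roll": 0, "gripper": 0},
    {"dx": 0, "dy": 0, "dz": -0.5, "roll": 0, "gripper": 0},
    {"dx": 0, "dy": 0, "dz": -0.5, "roll": 0, "gripper": 0},
    {"dx": 0, "dy": 0, "dz": -0.5, "roll": 0, "gripper": 0},
    {"dx": 0, "dy": 0, "dz": -0.5, "roll": 0, "gripper": 0},
    {"dx": -0.18, "dy": -0.4, "dz": 0, "roll": 0, "gripper": 0},
  ],
  squeeze=20,
)

```text
time: 30.3
eef_pos: [0.483, 0.3123, 0.1939]
eef_rot: [179.8, 0.5, -179.7]
contact_force: [0.1, -0.6, -1.6]
width: 0.0882
gripper_force: 0.0
```

Call:
play_rows(
  moves=[
    {"dx": -0.14, "dy": -0.46, "dz": 0, "roll": 0, "gripper": 0},
    {"dx": -0.14, "dy": -0.46, "dz": 0, "roll": 0, "gripper": 0},
    {"dx": -0.14, "dy": -0.46, "dz": 0, "roll": 0, "gripper": 0},
    {"dx": -0.14, "dy": -0.46, "dz": 0, "roll": 0, "gripper": 0},
    {"dx": -0.14, "dy": -0.46, "dz": 0, "roll": 0, "gripper": 0},
    {"dx": -0.14, "dy": -0.46, "dz": 0, "roll": 0, "gripper": 0},
    {"dx": -0.14, "dy": -0.46, "dz": 0, "roll": 0, "gripper": 0},
    {"dx": -0.14, "dy": -0.46, "dz": 0, "roll": 0, "gripper": 0},
    {"dx": -0.14, "dy": -0.46, "dz": 0, "roll": 0, "gripper": 0},
    {"dx": -0.08, "dy": -0.46, "dz": 0, "roll": 0, "gripper": 0},
  ],
)

```text
time: 31.3
eef_pos: [0.59, -0.06, 0.1882]
eef_rot: [180.0, 0.0, -180.0]
contact_force: [0.0, -0.3, -0.1]
width: 0.0881
gripper_force: 0.0
```

```bash
python3 - <<'E'
from h import *
s=env.read_state();print(s["eef_pos"])
a=env.snapshot("top")[150:270,75:195];b=env.snapshot("scene")[180:400,190:410]
f=lambda i:cv2.resize(i,(400,400),interpolation=2)
cv2.imwrite("pics/a3.png",np.hstack([f(a),f(b)]))
E
```

```text
[ 0.59003335 -0.05996502  0.18823289]
```

View pics/a3.png

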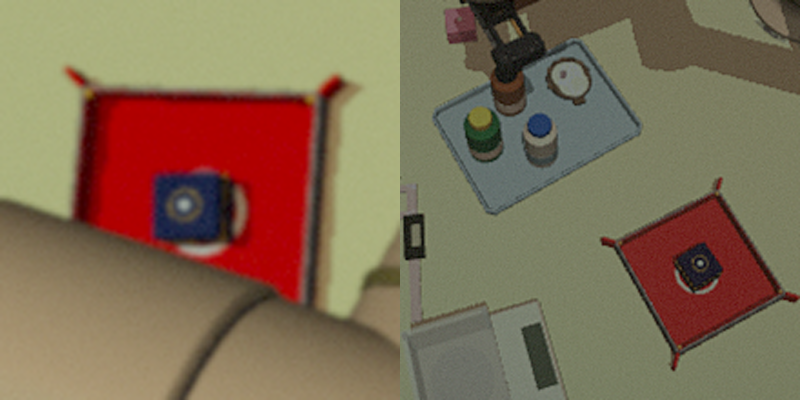

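```bash
python3 - <<'E'
from h import *
print(ray("top",(129.9,211.3),.045),ray("scene",(354.7,324.4),.045), "emblem", ray("top",(135.2,213.3),.004),ray("scene",(352.9,329.3),.004))
E
```

```text
[0.46564587 0.34178998 0.045     ] [0.46920428 0.34034549 0.045     ] emblem [0.4667085  0.34356843 0.004     ] [0.46993655 0.34136315 0.004     ]
```

Call:
play_rows(
  moves=[
    {"dx": 0, "dy": 0, "dz": 0.3, "roll": 0, "gripper": 0},
    {"dx": 0, "dy": 0, "dz": 0.4, "roll": 0, "gripper": 0},
    {"dx": 0, "dy": 0, "dz": 0.4, "roll": 0, "gripper": 0},
    {"dx": 0, "dy": 0, "dz": 0.3, "roll": 0, "gripper": 0},
    {"dx": 0, "dy": 0, "dz": 0.16, "roll": 0, "gripper": 0},
    {"dx": 0, "dy": 0, "dz": 0, "roll": 0, "gripper": 0.2},
    {"dx": 0, "dy": 0, "dz": 0, "roll": 0, "gripper": 0.4},
    {"dx": 0, "dy": 0, "dz": 0, "roll": 0, "gripper": 0.6},
    {"dx": 0, "dy": 0, "dz": 0, "roll": 0, "gripper": 0.6},
    {"dx": 0, "dy": 0, "dz": 0, "roll": 0, "gripper": 0.6},
  ],
  squeeze=20,
)

```text
time: 32.4
eef_pos: [0.5902, -0.0587, 0.0646]
eef_rot: [-179.9, 0.1, -180.0]
contact_force: [-0.1, -2.0, 5.2]
width: 0.0555
gripper_force: 19.9
```

Box centre is within about 2 mm of the emblem centre in both cameras, and the amber bottle is gripped. I return it.

Call:
play_rows(
  moves=[
    {"dx": 0, "dy": 0, "dz": -0.2, "roll": 0, "gripper": 0.6},
    {"dx": 0, "dy": 0, "dz": -0.4, "roll": 0, "gripper": 0.6},
    {"dx": 0, "dy": 0, "dz": -0.5, "roll": 0, "gripper": 0.6},
    {"dx": 0, "dy": 0, "dz": -0.5, "roll": 0, "gripper": 0.6},
    {"dx": 0.1, "dy": -0.28, "dz": 0, "roll": 0, "gripper": 0.6},
    {"dx": 0.16, "dy": -0.46, "dz": 0, "roll": 0, "gripper": 0.6},
    {"dx": 0.16, "dy": -0.46, "dz": 0, "roll": 0, "gripper": 0.6},
    {"dx": 0.16, "dy": -0.46, "dz": 0, "roll": 0, "gripper": 0.6},
    {"dx": 0.16, "dy": -0.46, "dz": 0, "roll": 0, "gripper": 0.6},
    {"dx": 0.16, "dy": -0.46, "dz": 0, "roll": 0, "gripper": 0.6},
  ],
)

```text
time: 33.4
eef_pos: [0.5168, -0.2659, 0.1915]
eef_rot: [180.0, -0.0, -180.0]
contact_force: [0.4, -0.1, -1.1]
width: 0.0558
gripper_force: 19.9
```

Call:
play_rows(
  moves=[
    {"dx": 0.16, "dy": -0.46, "dz": 0, "roll": 0, "gripper": 0.6},
    {"dx": 0.16, "dy": -0.46, "dz": 0, "roll": 0, "gripper": 0.6},
    {"dx": 0.16, "dy": -0.46, "dz": 0, "roll": 0, "gripper": 0.6},
    {"dx": 0.12, "dy": -0.29, "dz": 0, "roll": 0, "gripper": 0.6},
    {"dx": 0, "dy": 0, "dz": 0.2, "roll": 0, "gripper": 0.6},
    {"dx": 0, "dy": 0, "dz": 0.4, "roll": 0, "gripper": 0.6},
    {"dx": 0, "dy": 0, "dz": 0.2, "roll": 0, "gripper": 0.6},
    {"dx": 0, "dy": 0, "dz": 0, "roll": 0, "gripper": 0.6},
    {"dx": 0, "dy": 0, "dz": 0, "roll": 0, "gripper": 0.6},
    {"dx": 0, "dy": 0, "dz": 0, "roll": 0, "gripper": 0.6},
  ],
)

```text
time: 34.4
eef_pos: [0.4701, -0.3987, 0.1289]
eef_rot: [-179.9, 0.1, -180.0]
contact_force: [0.4, 0.6, -1.8]
width: 0.0553
gripper_force: 19.9
```

Call:
play_rows(
  moves=[
    {"dx": 0, "dy": 0, "dz": 0.25, "roll": 0, "gripper": 0.6},
    {"dx": 0, "dy": 0, "dz": 0.25, "roll": 0, "gripper": 0.6},
    {"dx": 0, "dy": 0, "dz": 0.14, "roll": 0, "gripper": 0.6},
    {"dx": 0, "dy": 0, "dz": 0.05, "roll": 0, "gripper": 0.6},
    {"dx": 0, "dy": 0, "dz": 0.04, "roll": 0, "gripper": 0.6},
    {"dx": 0, "dy": 0, "dz": 0.04, "roll": 0, "gripper": 0.6},
    {"dx": 0, "dy": 0, "dz": 0, "roll": 0, "gripper": 0.6},
    {"dx": 0, "dy": 0, "dz": 0, "roll": 0, "gripper": 0.6},
    {"dx": 0, "dy": 0, "dz": 0, "roll": 0, "gripper": 0.6},
    {"dx": 0, "dy": 0, "dz": 0, "roll": 0, "gripper": 0.6},
  ],
)

```text
time: 35.4
eef_pos: [0.4702, -0.3992, 0.0673]
eef_rot: [-179.9, 0.1, -180.0]
contact_force: [0.3, -1.5, 5.7]
width: 0.0555
gripper_force: 19.9
```

Call:
play_rows(
  moves=[
    {"dx": 0, "dy": 0, "dz": 0, "roll": 0, "gripper": 0.3},
    {"dx": 0, "dy": 0, "dz": 0, "roll": 0, "gripper": 0},
    {"dx": 0, "dy": 0, "dz": 0, "roll": 0, "gripper": 0},
    {"dx": 0, "dy": 0, "dz": 0, "roll": 0, "gripper": 0},
    {"dx": 0, "dy": 0, "dz": -0.2, "roll": 0, "gripper": 0},
    {"dx": 0, "dy": 0, "dz": -0.4, "roll": 0, "gripper": 0},
    {"dx": 0, "dy": 0, "dz": -0.5, "roll": 0, "gripper": 0},
    {"dx": 0, "dy": 0, "dz": -0.5, "roll": 0, "gripper": 0},
    {"dx": -0.12, "dy": 0.46, "dz": 0, "roll": 0, "gripper": 0},
    {"dx": -0.12, "dy": 0.48, "dz": 0, "roll": 0, "gripper": 0},
  ],
)

```text
time: 36.4
eef_pos: [0.489, -0.323, 0.1949]
eef_rot: [-179.9, 0.1, 179.9]
contact_force: [0.4, -0.3, 0.7]
width: 0.0879
gripper_force: 0.0
```

Call:
play_rows(
  moves=[
    {"dx": -0.12, "dy": 0.48, "dz": 0, "roll": 0, "gripper": 0},
    {"dx": -0.12, "dy": 0.48, "dz": 0, "roll": 0, "gripper": 0},
    {"dx": -0.12, "dy": 0.48, "dz": 0, "roll": 0, "gripper": 0},
    {"dx": -0.12, "dy": 0.48, "dz": 0, "roll": 0, "gripper": 0},
    {"dx": -0.12, "dy": 0.48, "dz": 0, "roll": 0, "gripper": 0},
    {"dx": -0.12, "dy": 0.48, "dz": 0, "roll": 0, "gripper": 0},
    {"dx": -0.12, "dy": 0.48, "dz": 0, "roll": 0, "gripper": 0},
    {"dx": -0.12, "dy": 0.48, "dz": 0, "roll": 0, "gripper": 0},
    {"dx": -0.12, "dy": 0.48, "dz": 0, "roll": 0, "gripper": 0},
    {"dx": -0.12, "dy": 0.36, "dz": 0, "roll": 0, "gripper": 0},
  ],
)

```text
time: 37.4
eef_pos: [0.5848, 0.0536, 0.1939]
eef_rot: [180.0, -0.0, -179.9]
contact_force: [0.1, -0.7, 0.9]
width: 0.0881
gripper_force: 0.0
```

Call:
play_rows(
  moves=[
    {"dx": 0, "dy": 0, "dz": 0, "roll": 0, "gripper": 0},
    {"dx": 0, "dy": 0, "dz": 0, "roll": 0, "gripper": 0},
    {"dx": 0, "dy": 0, "dz": 0.3, "roll": 0, "gripper": 0},
    {"dx": 0, "dy": 0, "dz": 0.3, "roll": 0, "gripper": 0},
    {"dx": 0, "dy": 0, "dz": 0, "roll": 0, "gripper": 0},
    {"dx": 0, "dy": 0, "dz": 0, "roll": 0, "gripper": 0},
    {"dx": 0, "dy": 0, "dz": 0, "roll": 0, "gripper": 0},
    {"dx": 0, "dy": 0, "dz": 0, "roll": 0, "gripper": 0},
    {"dx": 0, "dy": 0, "dz": 0, "roll": 0, "gripper": 0},
    {"dx": 0, "dy": 0, "dz": 0, "roll": 0, "gripper": 0},
  ],
)

```text
time: 38.4
eef_pos: [0.5849, 0.0513, 0.1464]
eef_rot: [-180.0, 0.0, -180.0]
contact_force: [0.0, -0.4, 0.0]
width: 0.0882
gripper_force: 0.0
```

Call:
play_rows(
  moves=[
    {"dx": -0.01, "dy": -0.01, "dz": 0.3, "roll": 0, "gripper": 0},
    {"dx": 0, "dy": 0, "dz": 0.3, "roll": 0, "gripper": 0},
    {"dx": 0, "dy": 0, "dz": 0.2, "roll": 0, "gripper": 0},
    {"dx": 0, "dy": 0, "dz": 0.22, "roll": 0, "gripper": 0},
    {"dx": 0, "dy": 0, "dz": 0, "roll": 0, "gripper": 0.2},
    {"dx": 0, "dy": 0, "dz": 0, "roll": 0, "gripper": 0.3},
    {"dx": 0, "dy": 0, "dz": 0, "roll": 0, "gripper": 0.5},
    {"dx": 0, "dy": 0, "dz": 0, "roll": 0, "gripper": 0.6},
    {"dx": 0, "dy": 0, "dz": 0, "roll": 0, "gripper": 0.6},
    {"dx": 0, "dy": 0, "dz": 0, "roll": 0, "gripper": 0.6},
  ],
)

```text
time: 39.4
eef_pos: [0.586, 0.0505, 0.0651]
eef_rot: [-180.0, 0.1, -180.0]
contact_force: [-0.5, 0.9, 4.8]
width: 0.0533
gripper_force: 20.0
```

Call:
play_rows(
  moves=[
    {"dx": 0, "dy": 0, "dz": -0.2, "roll": 0, "gripper": 0.6},
    {"dx": 0, "dy": 0, "dz": -0.4, "roll": 0, "gripper": 0.6},
    {"dx": 0, "dy": 0, "dz": -0.5, "roll": 0, "gripper": 0.6},
    {"dx": 0, "dy": 0, "dz": -0.5, "roll": 0, "gripper": 0.6},
    {"dx": 0.12, "dy": -0.27, "dz": 0, "roll": 0, "gripper": 0.6},
    {"dx": 0.21, "dy": -0.46, "dz": 0, "roll": 0, "gripper": 0.6},
    {"dx": 0.21, "dy": -0.46, "dz": 0, "roll": 0, "gripper": 0.6},
    {"dx": 0.21, "dy": -0.46, "dz": 0, "roll": 0, "gripper": 0.6},
    {"dx": 0.21, "dy": -0.46, "dz": 0, "roll": 0, "gripper": 0.6},
    {"dx": 0.21, "dy": -0.46, "dz": 0, "roll": 0, "gripper": 0.6},
  ],
)

```text
time: 40.4
eef_pos: [0.491, -0.1564, 0.1922]
eef_rot: [180.0, -0.0, -180.0]
contact_force: [0.4, 0.2, -2.1]
width: 0.0536
gripper_force: 20.0
```

Call:
play_rows(
  moves=[
    {"dx": 0.21, "dy": -0.46, "dz": 0, "roll": 0, "gripper": 0.6},
    {"dx": 0.21, "dy": -0.46, "dz": 0, "roll": 0, "gripper": 0.6},
    {"dx": 0.21, "dy": -0.46, "dz": 0, "roll": 0, "gripper": 0.6},
    {"dx": 0.21, "dy": -0.46, "dz": 0, "roll": 0, "gripper": 0.6},
    {"dx": 0.18, "dy": -0.42, "dz": 0, "roll": 0, "gripper": 0.6},
    {"dx": 0, "dy": 0, "dz": 0.3, "roll": 0, "gripper": 0.6},
    {"dx": 0, "dy": 0, "dz": 0.4, "roll": 0, "gripper": 0.6},
    {"dx": 0, "dy": 0, "dz": 0.1, "roll": 0, "gripper": 0.6},
    {"dx": 0, "dy": 0, "dz": 0, "roll": 0, "gripper": 0.6},
    {"dx": 0, "dy": 0, "dz": 0, "roll": 0, "gripper": 0.6},
  ],
)

```text
time: 41.4
eef_pos: [0.411, -0.3362, 0.1295]
eef_rot: [-179.9, 0.1, -180.0]
contact_force: [-1.4, 0.7, -2.6]
width: 0.0533
gripper_force: 20.0
```

Call:
play_rows(
  moves=[
    {"dx": 0, "dy": 0, "dz": 0.25, "roll": 0, "gripper": 0.6},
    {"dx": 0, "dy": 0, "dz": 0.25, "roll": 0, "gripper": 0.6},
    {"dx": 0, "dy": 0, "dz": 0.14, "roll": 0, "gripper": 0.6},
    {"dx": 0, "dy": 0, "dz": 0.05, "roll": 0, "gripper": 0.6},
    {"dx": 0, "dy": 0, "dz": 0.04, "roll": 0, "gripper": 0.6},
    {"dx": 0, "dy": 0, "dz": 0.04, "roll": 0, "gripper": 0.6},
    {"dx": 0, "dy": 0, "dz": 0, "roll": 0, "gripper": 0.6},
    {"dx": 0, "dy": 0, "dz": 0, "roll": 0, "gripper": 0.6},
    {"dx": 0, "dy": 0, "dz": 0, "roll": 0, "gripper": 0.6},
    {"dx": 0, "dy": 0, "dz": 0, "roll": 0, "gripper": 0.6},
  ],
)

```text
time: 42.4
eef_pos: [0.4109, -0.3365, 0.068]
eef_rot: [-179.9, 0.1, -180.0]
contact_force: [-0.3, 0.7, 6.5]
width: 0.0533
gripper_force: 20.0
```

Call:
play_rows(
  moves=[
    {"dx": 0, "dy": 0, "dz": 0, "roll": 0, "gripper": 0.3},
    {"dx": 0, "dy": 0, "dz": 0, "roll": 0, "gripper": 0},
    {"dx": 0, "dy": 0, "dz": 0, "roll": 0, "gripper": 0},
    {"dx": 0, "dy": 0, "dz": 0, "roll": 0, "gripper": 0},
    {"dx": 0, "dy": 0, "dz": -0.2, "roll": 0, "gripper": 0},
    {"dx": 0, "dy": 0, "dz": -0.4, "roll": 0, "gripper": 0},
    {"dx": 0, "dy": 0, "dz": -0.5, "roll": 0, "gripper": 0},
    {"dx": 0, "dy": 0, "dz": -0.5, "roll": 0, "gripper": 0},
    {"dx": -0.3, "dy": 0.4, "dz": 0, "roll": 0, "gripper": 0},
    {"dx": -0.35, "dy": 0.46, "dz": 0, "roll": 0, "gripper": 0},
  ],
)

```text
time: 43.4
eef_pos: [0.4628, -0.2675, 0.1959]
eef_rot: [-179.9, 0.1, 179.8]
contact_force: [1.4, -0.0, 0.5]
width: 0.088
gripper_force: 0.0
```

Call:
play_rows(
  moves=[
    {"dx": -0.35, "dy": 0.46, "dz": 0, "roll": 0, "gripper": 0},
    {"dx": -0.35, "dy": 0.46, "dz": 0, "roll": 0, "gripper": 0},
    {"dx": -0.35, "dy": 0.46, "dz": 0, "roll": 0, "gripper": 0},
    {"dx": -0.35, "dy": 0.46, "dz": 0, "roll": 0, "gripper": 0},
    {"dx": -0.35, "dy": 0.46, "dz": 0, "roll": 0, "gripper": 0},
    {"dx": -0.35, "dy": 0.46, "dz": 0, "roll": 0, "gripper": 0},
    {"dx": -0.3, "dy": 0.4, "dz": 0, "roll": 0, "gripper": 0},
    {"dx": -0.09, "dy": 0.16, "dz": 0, "roll": 0, "gripper": 0},
    {"dx": 0, "dy": 0, "dz": 0.3, "roll": 0, "gripper": 0},
    {"dx": 0, "dy": 0, "dz": 0.3, "roll": 0, "gripper": 0},
  ],
)

```text
time: 44.4
eef_pos: [0.6616, -0.0015, 0.1463]
eef_rot: [-180.0, 0.1, -180.0]
contact_force: [-0.5, -0.3, -1.2]
width: 0.0882
gripper_force: 0.0
```

Call:
play_rows(
  moves=[
    {"dx": 0, "dy": 0, "dz": 0, "roll": 0, "gripper": 0},
    {"dx": 0, "dy": 0, "dz": 0, "roll": 0, "gripper": 0},
    {"dx": 0, "dy": 0, "dz": 0, "roll": 0, "gripper": 0},
    {"dx": 0, "dy": 0, "dz": 0, "roll": 0, "gripper": 0},
    {"dx": 0, "dy": 0, "dz": 0, "roll": 0, "gripper": 0},
    {"dx": 0, "dy": 0, "dz": 0, "roll": 0, "gripper": 0},
    {"dx": 0, "dy": 0, "dz": 0, "roll": 0, "gripper": 0},
    {"dx": 0, "dy": 0, "dz": 0, "roll": 0, "gripper": 0},
    {"dx": 0, "dy": 0, "dz": 0, "roll": 0, "gripper": 0},
    {"dx": 0, "dy": 0, "dz": 0, "roll": 0, "gripper": 0},
  ],
)

```text
time: 45.4
eef_pos: [0.6616, -0.0015, 0.1467]
eef_rot: [180.0, -0.0, -180.0]
contact_force: [-0.8, 0.3, 0.8]
width: 0.0882
gripper_force: 0.0
```

Call:
play_rows(
  moves=[
    {"dx": 0, "dy": -0.01, "dz": 0.3, "roll": 0, "gripper": 0},
    {"dx": 0, "dy": 0, "dz": 0.3, "roll": 0, "gripper": 0},
    {"dx": 0, "dy": 0, "dz": 0.2, "roll": 0, "gripper": 0},
    {"dx": 0, "dy": 0, "dz": 0.22, "roll": 0, "gripper": 0},
    {"dx": 0, "dy": 0, "dz": 0, "roll": 0, "gripper": 0.2},
    {"dx": 0, "dy": 0, "dz": 0, "roll": 0, "gripper": 0.3},
    {"dx": 0, "dy": 0, "dz": 0, "roll": 0, "gripper": 0.5},
    {"dx": 0, "dy": 0, "dz": 0, "roll": 0, "gripper": 0.6},
    {"dx": 0, "dy": 0, "dz": 0, "roll": 0, "gripper": 0.6},
    {"dx": 0, "dy": 0, "dz": 0, "roll": 0, "gripper": 0.6},
  ],
)

```text
time: 46.4
eef_pos: [0.6622, -0.0026, 0.0662]
eef_rot: [-180.0, 0.1, -180.0]
contact_force: [-0.4, -2.5, 5.7]
width: 0.0575
gripper_force: 19.9
```

Call:
play_rows(
  moves=[
    {"dx": 0, "dy": 0, "dz": -0.2, "roll": 0, "gripper": 0.6},
    {"dx": 0, "dy": 0, "dz": -0.4, "roll": 0, "gripper": 0.6},
    {"dx": 0, "dy": 0, "dz": -0.5, "roll": 0, "gripper": 0.6},
    {"dx": 0, "dy": 0, "dz": -0.5, "roll": 0, "gripper": 0.6},
    {"dx": 0.2, "dy": -0.27, "dz": 0, "roll": 0, "gripper": 0.6},
    {"dx": 0.3, "dy": -0.42, "dz": 0, "roll": 0, "gripper": 0.6},
    {"dx": 0.3, "dy": -0.42, "dz": 0, "roll": 0, "gripper": 0.6},
    {"dx": 0.3, "dy": -0.42, "dz": 0, "roll": 0, "gripper": 0.6},
    {"dx": 0.3, "dy": -0.42, "dz": 0, "roll": 0, "gripper": 0.6},
    {"dx": 0.3, "dy": -0.42, "dz": 0, "roll": 0, "gripper": 0.6},
  ],
)

```text
time: 47.4
eef_pos: [0.5243, -0.1927, 0.1927]
eef_rot: [179.9, -0.1, -180.0]
contact_force: [0.1, -0.4, -2.2]
width: 0.0574
gripper_force: 20.0
```

Call:
play_rows(
  moves=[
    {"dx": 0.3, "dy": -0.42, "dz": 0, "roll": 0, "gripper": 0.6},
    {"dx": 0.3, "dy": -0.4, "dz": 0, "roll": 0, "gripper": 0.6},
    {"dx": 0.1, "dy": -0.15, "dz": 0, "roll": 0, "gripper": 0.6},
    {"dx": 0, "dy": 0, "dz": 0.3, "roll": 0, "gripper": 0.6},
    {"dx": 0, "dy": 0, "dz": 0.4, "roll": 0, "gripper": 0.6},
    {"dx": 0, "dy": 0, "dz": 0.1, "roll": 0, "gripper": 0.6},
    {"dx": 0, "dy": 0, "dz": 0, "roll": 0, "gripper": 0.6},
    {"dx": 0, "dy": 0, "dz": 0, "roll": 0, "gripper": 0.6},
    {"dx": 0, "dy": 0, "dz": 0, "roll": 0, "gripper": 0.6},
    {"dx": 0, "dy": 0, "dz": 0, "roll": 0, "gripper": 0.6},
  ],
)

```text
time: 48.4
eef_pos: [0.4701, -0.2697, 0.1302]
eef_rot: [-179.9, 0.1, -180.0]
contact_force: [-0.6, 0.4, -2.5]
width: 0.0572
gripper_force: 20.0
```

Call:
play_rows(
  moves=[
    {"dx": 0, "dy": 0, "dz": 0.25, "roll": 0, "gripper": 0.6},
    {"dx": 0, "dy": 0, "dz": 0.25, "roll": 0, "gripper": 0.6},
    {"dx": 0, "dy": 0, "dz": 0.14, "roll": 0, "gripper": 0.6},
    {"dx": 0, "dy": 0, "dz": 0.05, "roll": 0, "gripper": 0.6},
    {"dx": 0, "dy": 0, "dz": 0.04, "roll": 0, "gripper": 0.6},
    {"dx": 0, "dy": 0, "dz": 0.03, "roll": 0, "gripper": 0.6},
    {"dx": 0, "dy": 0, "dz": 0, "roll": 0, "gripper": 0.6},
    {"dx": 0, "dy": 0, "dz": 0, "roll": 0, "gripper": 0.6},
    {"dx": 0, "dy": 0, "dz": 0, "roll": 0, "gripper": 0.6},
    {"dx": 0, "dy": 0, "dz": 0, "roll": 0, "gripper": 0.6},
  ],
)

```text
time: 49.4
eef_pos: [0.4701, -0.27, 0.0691]
eef_rot: [-179.9, 0.1, -180.0]
contact_force: [-1.4, -0.6, 6.9]
width: 0.0574
gripper_force: 19.9
```

Call:
play_rows(
  moves=[
    {"dx": 0, "dy": 0, "dz": 0, "roll": 0, "gripper": 0.3},
    {"dx": 0, "dy": 0, "dz": 0, "roll": 0, "gripper": 0},
    {"dx": 0, "dy": 0, "dz": 0, "roll": 0, "gripper": 0},
    {"dx": 0, "dy": 0, "dz": 0, "roll": 0, "gripper": 0},
    {"dx": 0, "dy": 0, "dz": -0.2, "roll": 0, "gripper": 0},
    {"dx": 0, "dy": 0, "dz": -0.4, "roll": 0, "gripper": 0},
    {"dx": 0, "dy": 0, "dz": -0.5, "roll": 0, "gripper": 0},
    {"dx": 0, "dy": 0, "dz": -0.5, "roll": 0, "gripper": 0},
    {"dx": 0, "dy": 0.4, "dz": 0, "roll": 0, "gripper": 0},
    {"dx": 0, "dy": 0.5, "dz": 0, "roll": 0, "gripper": 0},
  ],
)

```text
time: 50.4
eef_pos: [0.4698, -0.1978, 0.1972]
eef_rot: [-179.9, 0.1, 179.9]
contact_force: [0.1, -0.2, -0.6]
width: 0.0881
gripper_force: 0.0
```

Call:
play_rows(
  moves=[
    {"dx": 0, "dy": 0.5, "dz": 0, "roll": 0, "gripper": 0},
    {"dx": 0, "dy": 0.5, "dz": 0, "roll": 0, "gripper": 0},
    {"dx": 0, "dy": 0.5, "dz": 0, "roll": 0, "gripper": 0},
    {"dx": 0, "dy": 0.5, "dz": 0, "roll": 0, "gripper": 0},
    {"dx": 0, "dy": 0.4, "dz": 0, "roll": 0, "gripper": 0},
    {"dx": 0, "dy": 0.2, "dz": 0, "roll": 0, "gripper": 0},
    {"dx": 0, "dy": 0, "dz": 0, "roll": 0, "gripper": 0},
    {"dx": 0, "dy": 0, "dz": 0, "roll": 0, "gripper": 0},
    {"dx": 0, "dy": 0, "dz": 0, "roll": 0, "gripper": 0},
    {"dx": 0, "dy": 0, "dz": 0, "roll": 0, "gripper": 0},
  ],
)

```text
time: 51.4
eef_pos: [0.4697, 0.0096, 0.1963]
eef_rot: [-180.0, -0.0, 179.9]
contact_force: [-0.3, -0.4, -0.1]
width: 0.0878
gripper_force: 0.0
```

```bash
python3 - <<'E'
from h import *
t=env.snapshot("top");s=env.snapshot("scene");f=lambda i:cv2.resize(i,(400,400),interpolation=2)
cv2.imwrite("pics/a4.png",np.hstack([f(t[176:276,340:440]),f(s[110:200,210:300])]))
o=cv2.imread("pics/top0.png")
# cap shifts since the start
for n,im,pts in(("top",t,[(378,208),(406,233),(432,208)]),("scene",s,[(252,152),(259,132),(235,126)])):
    o=cv2.imread(f"pics/{n}0.png")
    for u,v in pts:
        r=cv2.matchTemplate(im[v-15:v+16,u-15:u+16],o[v-9:v+10,u-9:u+10],cv2.TM_CCOEFF_NORMED);print(n,(u,v),cv2.minMaxLoc(r)[1::2])
E
```

```text
top (378, 208) (0.9371099472045898, (6, 6))
top (406, 233) (0.9905480742454529, (6, 6))
top (432, 208) (0.9774438142776489, (6, 6))
scene (252, 152) (0.785241961479187, (6, 6))
scene (259, 132) (0.986305832862854, (6, 6))
scene (235, 126) (0.9697032570838928, (6, 6))
```

View pics/a4.png

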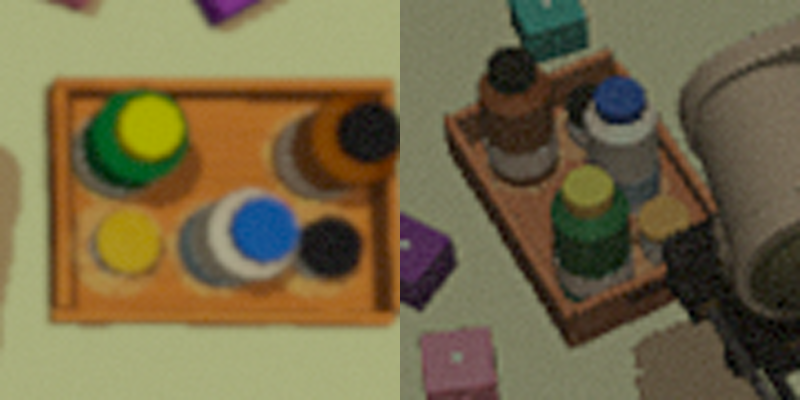

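All three bottles are upright in the caddy with no measurable cap shift since the start (within a pixel in both cameras). The jars are in place and the gripper is clear, so I hand the job in.

```bash
python3 -c "
from plant import env
print(env.finish_job())"
```

```text
the job is handed in; nothing more can be done
None
```

The job is handed in, with no verdict returned: the pearl box stood lid up about 2 mm from the emblem centre when I checked after placing it, and the last pictures show all three bottles upright at their starting spots in the caddy.

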